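Isolate the battery module, find its loose terminal bolt and hold that cap open

TASK

Tag the battery module as isolated: hook the hanger over the left end of the rail at its rear and slide it along, without lifting it off, until it is centred on the mark, and leave it hanging there. Then tap the three bolts from above with the fingers, from left to right, firmly enough that a loose one sinks, and lift the sprung cap behind the loose bolt to about 45 degrees. Finish while still holding that cap open; leave the other caps shut and the screwdriver, bottle and beaker alone.

Things in the scene. Friction and masses are not known exactly. Their poses are not given: they have to be found in the camera images.
- pack: Battery module: fixed black case 258 x 320 mm, top face 75 mm above the bench. Origin on the bench plane; x points front to rear (away from the robot), y left along the row, z up (left, right as seen from the robot). Stations at y = +80 (left), 0 (middle), -80 mm (right), each with a bolt at x = -78 mm and a hinged cap behind it; rail over the rear at x = +100 mm.
- rail_mid (a point): Middle of the steel rail, on its axis, 155 mm above the bench (pack x = +100, y = 0). Round, 12 mm thick, 300 mm long along the pack's y, held from below by 12 mm posts at y = +142 and -142 mm.
- rail_left (a point): Point on the rail's axis at pack y = +95 mm, just inside the left post: hook the hanger on here (its centre at y = 65 mm or more counts as the left end). From here it must stay on the rail. The space around and above is free.
- mark_strip (a point): The mark: aluminium strip 6 mm wide, 70 mm long, 3 mm high, lying across the case top under the rail, with an upright blade 6 mm wide and 60 mm tall at its rear end, 34 mm behind the rail. Point: top of the strip straight below the rail's axis; axes as the pack. It lies at pack y = -100 to -10 mm. Centre the hanger over it within 10 mm along the rail.
- hanger_center (a point): Hanger: aluminium upside-down U, 0.12 kg, 100 mm tall, standing on its legs left of the pack. Point: its centre, 50 mm above its foot. Legs 5 thick, 50 wide (its y), 55 high, 22 mm apart (its x). Crown underside 5 mm above the point. White fin to grip, 10 thick (x), 42 long (y), 10 to 50 mm above the point. Hung: y along the rail, a leg each side, point 1 mm above the rail axis.
- bolt_left_top (a point): Top centre of the left bolt: a steel hexagon head 20 mm wide on a vertical shank; unpressed, its top is 18 mm above the case top (93 mm above the bench).
- bolt_left (a joint): How far the left bolt has been pressed down (m): 0 at the start, at most 0.009. A tight bolt stays within 1.5 mm when tapped with up to 25 N. The loose one, any of the three, gives at about 3 N, sinks 9 mm and stays down (it must be pushed well down, 5 mm or more, to count as found); before tapping all look alike.
- cap_left_bar (a point): Middle of the left cap's pull bar: a round steel bar 10 mm thick and 60 mm long along the pack's y, joined to the cap by two thin side arms (48 mm clear between them). Shut: at x = -26 mm of the pack, 42 mm above the case top; 38 mm free between it and the cap front, 37 mm to the bolt head, free below. It can be pinched across x from above, or lifted from below.
- cap_left_hinge (a point): Hinge of the left cap, level with the shut pull bar and 88 mm behind it (pack x = +62 mm); axis along the pack's y.
- cap_left (a joint): Opening angle of the left cap (rad): 0 shut, at most 1.2. The cap is a grey cover 45 x 56 mm, 40 mm high, over a brass terminal; its bar rises and swings back towards the rail as it opens. A spring (about 2 N at the bar at 0.8 rad) shuts it as soon as it is let go.
- bolt_middle_top (a point): Top centre of the middle bolt: a steel hexagon head 20 mm wide on a vertical shank; unpressed, its top is 18 mm above the case top (93 mm above the bench).
- bolt_middle (a joint): How far the middle bolt has been pressed down (m): 0 at the start, at most 0.009. A tight bolt stays within 1.5 mm when tapped with up to 25 N. The loose one, any of the three, gives at about 3 N, sinks 9 mm and stays down (it must be pushed well down, 5 mm or more, to count as found); before tapping all look alike.
- cap_middle_bar (a point): Middle of the middle cap's pull bar: a round steel bar 10 mm thick and 60 mm long along the pack's y, joined to the cap by two thin side arms (48 mm clear between them). Shut: at x = -26 mm of the pack, 42 mm above the case top; 38 mm free between it and the cap front, 37 mm to the bolt head, free below. It can be pinched across x from above, or lifted from below.
- cap_middle_hinge (a point): Hinge of the middle cap, level with the shut pull bar and 88 mm behind it (pack x = +62 mm); axis along the pack's y.
- cap_middle (a joint): Opening angle of the middle cap (rad): 0 shut, at most 1.2. The cap is a grey cover 45 x 56 mm, 40 mm high, over a brass terminal; its bar rises and swings back towards the rail as it opens. A spring (about 2 N at the bar at 0.8 rad) shuts it as soon as it is let go.
- bolt_right_top (a point): Top centre of the right bolt: a steel hexagon head 20 mm wide on a vertical shank; unpressed, its top is 18 mm above the case top (93 mm above the bench).
- bolt_right (a joint): How far the right bolt has been pressed down (m): 0 at the start, at most 0.009. A tight bolt stays within 1.5 mm when tapped with up to 25 N. The loose one, any of the three, gives at about 3 N, sinks 9 mm and stays down (it must be pushed well down, 5 mm or more, to count as found); before tapping all look alike.
- cap_right_bar (a point): Middle of the right cap's pull bar: a round steel bar 10 mm thick and 60 mm long along the pack's y, joined to the cap by two thin side arms (48 mm clear between them). Shut: at x = -26 mm of the pack, 42 mm above the case top; 38 mm free between it and the cap front, 37 mm to the bolt head, free below. It can be pinched across x from above, or lifted from below.
- cap_right_hinge (a point): Hinge of the right cap, level with the shut pull bar and 88 mm behind it (pack x = +62 mm); axis along the pack's y.
- cap_right (a joint): Opening angle of the right cap (rad): 0 shut, at most 1.2. The cap is a grey cover 45 x 56 mm, 40 mm high, over a brass terminal; its bar rises and swings back towards the rail as it opens. A spring (about 2 N at the bar at 0.8 rad) shuts it as soon as it is let go.
- driver_mid (a point): A screwdriver lying on the bench right of the pack, about 200 mm long; point near its middle. Bystander: leave alone.
- reagent: An amber bottle, 56 mm in diameter, 110 mm tall, standing right of the pack; origin at its foot. Bystander: leave alone.
- beaker: A clear beaker, 64 mm in diameter, 75 mm tall, standing to the left of the pack beyond the hanger; origin at its foot. Bystander: leave alone.
There are look-alikes about, which are no part of the job. Of the things that look like the part that bears hanger_center, take the one that is farthest to the robot's left at the start.

How it is judged:
On the way, in this order (a step that is already met when the one before it is completed fails the run):
1. the hanger is hooked on the rail at its left end (z of hanger_center in the frame of pack between 0.148 and 0.164 m and x of hanger_center in the frame of pack between 0.088 and 0.112 m and angle between hanger_center's own z axis and vertical below 0.2 rad and y of hanger_center in the frame of pack above 0.06 m), for 0.1 s.
2. the hanger hangs on the rail at the mark (z of hanger_center in the frame of pack between 0.148 and 0.164 m and x of hanger_center in the frame of pack between 0.088 and 0.112 m and angle between hanger_center's own z axis and vertical below 0.2 rad and y of hanger_center in the frame of mark_strip between -0.012 and 0.012 m), for 0.2 s.
3. the left bolt is tapped (contact force between the fingers and bolt_left above 1.5 N), for 0.02 s.
4. the middle bolt is tapped (contact force between the fingers and bolt_middle above 1.5 N), for 0.02 s.
5. the right bolt is tapped (contact force between the fingers and bolt_right above 1.5 N), for 0.02 s.
6. the cap of the loose bolt is lifted (((value of joint bolt_left above 0.0045 m and value of joint cap_left above 0.6 rad and contact force between the fingers and cap_left above 0.3 N and value of joint each of cap_middle, cap_right below 0.12 rad) or (value of joint bolt_middle above 0.0045 m and value of joint cap_middle above 0.6 rad and contact force between the fingers and cap_middle above 0.3 N and value of joint each of cap_left, cap_right below 0.12 rad) or (value of joint bolt_right above 0.0045 m and value of joint cap_right above 0.6 rad and contact force between the fingers and cap_right above 0.3 N and value of joint each of cap_left, cap_middle below 0.12 rad))), for 0.2 s.
At the end, for the whole second after the job is handed in: The hanger, let go, hangs upright on the rail within 12 mm of the mark; the loose bolt is pressed in by over 4.5 mm, its own cap is open over 0.6 rad and the fingers hold it there with over 0.3 N against its spring; the other two caps are shut (under 0.12 rad) (all of step 2 and ((value of joint bolt_left above 0.0045 m and value of joint cap_left above 0.6 rad and contact force between the fingers and cap_left above 0.3 N and value of joint each of cap_middle, cap_right below 0.12 rad) or (value of joint bolt_middle above 0.0045 m and value of joint cap_middle above 0.6 rad and contact force between the fingers and cap_middle above 0.3 N and value of joint each of cap_left, cap_right below 0.12 rad) or (value of joint bolt_right above 0.0045 m and value of joint cap_right above 0.6 rad and contact force between the fingers and cap_right above 0.3 N and value of joint each of cap_left, cap_middle below 0.12 rad)) and contact force between the fingers and hanger below 0.1 N); the arm keeps its last pose, push and grip.
It fails at once if the hanger is above the rail, not hooked on it, anywhere right of the rail's left end (it is not slid) (y of hanger_center in the frame of pack between -0.16 and 0.05 m and x of hanger_center in the frame of pack between 0.08 and 0.12 m and z of hanger_center in the frame of pack above 0.166 m).
It fails at once if a cap is lifted although its bolt has not been found loose ((value of joint cap_left above 0.3 rad and value of joint bolt_left below 0.0045 m) or (value of joint cap_middle above 0.3 rad and value of joint bolt_middle below 0.0045 m) or (value of joint cap_right above 0.3 rad and value of joint bolt_right below 0.0045 m)).
It fails at once if the driver is knocked or moved by more than 30 mm (distance of driver_mid from where it was at the start of the episode above 0.03 m).
It fails at once if the reagent is knocked or moved by more than 30 mm (distance of reagent from where it was at the start of the episode above 0.03 m).
It fails at once if the beaker is knocked or moved by more than 30 mm (distance of beaker from where it was at the start of the episode above 0.03 m).
It also fails if it takes over 64 s, if anything falls off the work surface, if the arm or the gripper's body presses on something with over 40 N, if the wrist force passes 120 N, or if a joint passes its speed limit or range.

ROBOT

A 6-joint arm with a two-finger parallel gripper is mounted at the origin on the work surface. World frame = base frame: x ahead of the robot, y to its left, z up, the work surface at z = 0. Lengths are in m, angles in rad, forces in N, time in s.
With the tool pointing down it reaches from about 0.35 to 0.775 m from the base axis. Payload 5.5 kg.
Tool frame: the origin (TCP) lies at the very end of the fingers, on their centre line; the grasp point (between the pads) lies hold_point_z behind it (hold_point_z is the distance from the TCP to the grasp point, in m); x points along the fingers, y is the direction in which the jaws open and shut, and the axes are right-handed (so a half turn about x gives the same grasp; the last joint's range is limited). The gripper opens to 85 mm and grips with 20 to 120 N. Pads are 22 mm wide; open, the fingers measure 114 mm over their backs; the gripper's body (76 mm by 85 mm) begins 54 mm behind the grasp point. The pads swing forward as they close: fully open they stand 13 mm farther back than shut.
Start: joints at [-1.326, 0.313, 0.046, 1.304, 0, 1.431], TCP at [0.216, -0.533, 0.231] pointing down, gripper open.
Joint ranges: [-2.76, 2.76], [-0.86, 1.69], [-1.03, 1.26], [-2.2, 2.34], [-1.47, 1.5], [-3.14, 3.14]. Speed limits (rad/s): [2.57, 2.57, 3.14, 3.14, 3.14, 3.14].

INTERFACE

Orientations are given as a unit quaternion [w, x, y, z].
In Python, from workcell import * gives the robot as it stands. The module is installed in compiled form; this text tells all that it offers.
- The arm moves only by the tool step_arm, never from a script. Its argument "targets" is a list of rows, each a list of 3 entries, a list of its own where there are three numbers: the turn, a rotation vector about the tool's x, y, z in degrees, then the shift along the tool's x, y, z in cm, then the finger opening in cm, from 0 to 8.54. A call has exactly 10 rows; each row shifts and turns the commanded pose from where the row before left it, along the tool's axes as they then stand; what a row does not reach is not made up. A row lasts 1/10 s, in which the tool goes at most 50 mm and 8.59 degrees, less where a joint would pass 70% of its speed; a pose out of reach is approached as far as the arm can. A call with a gripper value outside its range is refused whole. The fingers move at their own pace and stop on an object; "force" is the grip in N (left out, the last holds). Time passes only in rows, so rows that do not move let the fingers close, or fill a call up. It gives the time, the measured TCP pose, the force and the opening at its end, in the units of the state.
- get_state(): the state, without advancing time (a new reading comes with each control period).
- read_camera(name): name is "side" or "top" or "wrist"; returns the picture (400x640x3 uint8, red, green, blue); there is no depth.
- camera_model(name): a dict with "fx", "fy", "cx", "cy" (pixels), "dist_coeffs" ([k1, k2, p1, p2, k3] as OpenCV has them; the pictures are not rectified), "xyz" and "rotation" of the camera in the world; the wrist camera has in their place "T_tool_cam" (4x4, takes a point from camera to tool coordinates, whose origin is the TCP and whose axes are the tool frame's). Camera axes: x right, y down, z forward; pixel columns grow to the right and rows downward; lengths in m; the calibration is good to about 2 mm. A picture is of the moment at which its call begins: read the wrist's pose just before it. camera_model takes no time and is no camera call.
- hand_in(): hands the job in, once; it reports no verdict.
Trained networks look in the newest picture that a camera, given by its name, has taken for a name from the list of things; names that differ only in an ending like _2 or _b are one class to them, and where a whole thing is asked for, a point or a joint stands for the part that bears it (a point fixed in the world has none). Each returns a list of dicts, best first, with "p" (0 to 1); they miss things now and then, are a little off and sometimes report something else, mostly with a low value. They report only what shows in the picture. A call takes as long as a camera call. They do not tell look-alikes from the thing itself.
- find_in(camera, label): "extent" ([left, top, width, height] in pixels, round what is visible of it).
- silhouettes(camera, label): "mask" (400x640 bool, what is visible of it) and "extent" ([left, top, width, height] in pixels, round what is visible of it).
The state is a dict: "clock": time; "joint_pos": joint angles; "qvel": joint speeds; "tau": joint torques, N m; "tcp_pos": TCP position; "orientation": TCP orientation; "wrist_force": force on the tool from outside, world axes, zero at the start; "ft_torque": the same for the moment, N m; "finger_gap": finger opening in m.
Only numpy, scipy, OpenCV 4.12 (cv2) and the standard library are available. Lean on these libraries where they do the work, as an engineer would, in place of code of your own. Each camera call takes 0.05 s, during which the arm holds its last target.

## Working session

There is one attempt and no reset: what is moved stays moved. The work goes in short steps, Python scripts to look and compute and a tool call to move; the robot and the scene stay as the last step left them, time stands still between calls to the robot, and variables do not carry over. Pictures are saved under pics/ and viewed, and the job is handed in when it is done.

Besides the shell and the picture viewer there is one more tool, called as a command line: name --argument value ..., lists and objects as JSON in quotes. step_arm: Moves the arm, as the interface text tells. Its arguments: {"type":"object","properties":{"targets":{"type":"array","items":{"type":"array"}},"force":{"type":"number"}},"required":["targets"]}

```bash
ls; mkdir -p pics
python3 - <<'E'
from workcell import *
import cv2
s=get_state()
for k,v in s.items(): print(k,v)
for n in ["side","top","wrist"]:
    im=read_camera(n); cv2.imwrite(f"pics/{n}0.png",im[:,:,::-1]); print(n,camera_model(n))
E
```

```text
pics
clock 0.0
joint_pos [-1.32556977e+00  3.13996877e-01  4.49433318e-02  1.30359651e+00
  3.63211077e-06  1.43117879e+00]
qvel [ 0.00173163 -0.000856   -0.00068356  0.00194871 -0.00137615 -0.00132174]
tau [-8.75963860e-05 -4.80626678e+01  2.98532724e+01  1.93779438e-02
  8.33561870e-06  8.36424050e-06]
tcp_pos [ 0.21571701 -0.53243364  0.2303963 ]
orientation [-0.13457023 -0.69402276 -0.13587932  0.69408938]
wrist_force [ 0.74352835  0.56363457 -0.24751345]
ft_torque [-0.00179391  0.03079766  0.00357425]
finger_gap 0.08538399413231335
side {'fx': 509.1024425854045, 'fy': 509.1024425854045, 'cx': 324.7928198858755, 'cy': 205.57016806833977, 'dist_coeffs': array([0.02415183, 0.        , 0.        , 0.        , 0.        ]), 'xyz': array([0.40022141, 1.1642717 , 0.99501106]), 'rotation': array([ 0.02401639, -0.0285907 ,  0.88635642, -0.46149548])}
top {'fx': 484.3278142152956, 'fy': 484.3278142152956, 'cx': 320.49671023967034, 'cy': 209.3553886898642, 'dist_coeffs': array([-0.14686276,  0.        ,  0.        ,  0.        ,  0.        ]), 'xyz': array([ 0.43667441, -0.03639683,  1.24616039]), 'rotation': array([-0.02243747,  0.71079069, -0.70241741,  0.02971419])}
wrist {'fx': 347.14048940553704, 'fy': 347.14048940553704, 'cx': 314.6573962236775, 'cy': 193.0721235544031, 'dist_coeffs': array([-0.00581006,  0.        ,  0.        ,  0.        ,  0.        ]), 'T_tool_cam': array([[ 9.85341343e-05, -2.75210084e-01,  9.61384106e-01,
        -1.42303017e-01],
       [ 9.99999960e-01, -2.29448933e-04, -1.68175019e-04,
         2.13501282e-03],
       [ 2.66872019e-04,  9.61384084e-01,  2.75210050e-01,
        -6.85151461e-02],
       [ 0.00000000e+00,  0.00000000e+00,  0.00000000e+00,
         1.00000000e+00]])}
```

View pics/top0.png

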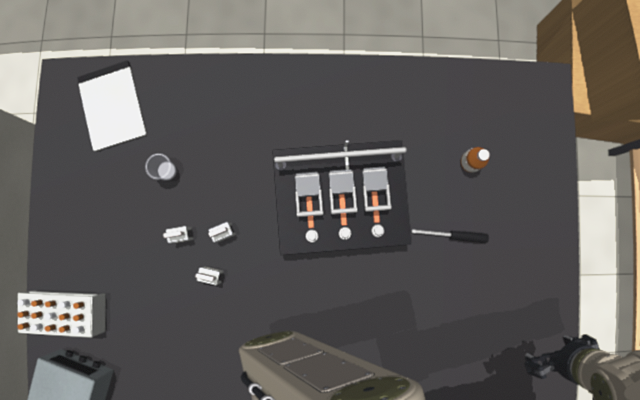

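View pics/side0.png

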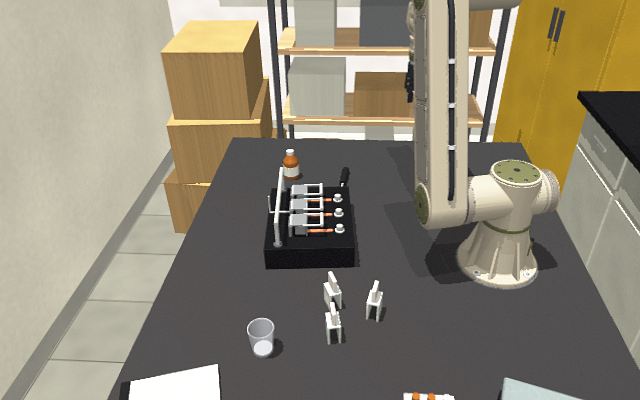

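```bash
python3 -c "
import workcell;print([ (n, getattr(workcell,n) if not callable(getattr(workcell,n)) else '') for n in dir(workcell) if not n.startswith('__')])"
```

```text
[('MotionError', ''), ('camera_model', ''), ('find_in', ''), ('get_state', ''), ('hand_in', ''), ('hold_point_z', 0.0187), ('read_camera', ''), ('silhouettes', '')]
```

```bash
cat > h.py <<'E'
from workcell import *
import cv2, numpy as np
from scipy.spatial.transform import Rotation as R
def q2R(q): return R.from_quat([q[1],q[2],q[3],q[0]]).as_matrix()
def campose(n,st=None):
    m=camera_model(n)
    if n=="wrist":
        T=np.array(m["T_tool_cam"]); s=st or get_state()
        Rt=q2R(s["orientation"]); return m,Rt@T[:3,:3],Rt@T[:3,3]+np.array(s["tcp_pos"])
    return m,q2R(m["rotation"]),np.array(m["xyz"])
def K(m): return np.array([[m["fx"],0,m["cx"]],[0,m["fy"],m["cy"]],[0,0,1]])
def ray(n,uv,st=None):
    m,Rc,t=campose(n,st)
    p=cv2.undistortPoints(np.array([[uv]],float),K(m),np.array(m["dist_coeffs"]))[0,0]
    return t,Rc@np.array([p[0],p[1],1.])
def onz(n,uv,z,st=None):
    t,d=ray(n,uv,st); return t+d*(z-t[2])/d[2]
def proj(n,P,st=None):
    m,Rc,t=campose(n,st)
    return cv2.projectPoints((np.atleast_2d(P)-t)@Rc,np.zeros(3),np.zeros(3),K(m),np.array(m["dist_coeffs"]))[0][:,0]
def tri(obs,st=None):
    A=np.zeros((3,3));b=np.zeros(3)
    for n,uv in obs:
        t,d=ray(n,uv,st);d=d/np.linalg.norm(d);M=np.eye(3)-np.outer(d,d);A+=M;b+=M@t
    X=np.linalg.solve(A,b); return X
def crop(im,x,y,w,h,s,fn):
    cv2.imwrite(fn,cv2.resize(im[y:y+h,x:x+w,::-1],None,fx=s,fy=s,interpolation=cv2.INTER_CUBIC))
E
python3 - <<'E'
from h import *
t=cv2.imread("pics/top0.png")[:,:,::-1];s=cv2.imread("pics/side0.png")[:,:,::-1]
crop(t,150,210,100,75,8,"pics/t1.png");crop(t,262,132,160,120,5,"pics/t2.png")
crop(s,300,265,100,75,8,"pics/s1.png");crop(s,250,160,120,115,5,"pics/s2.png")
E
```

```text
(no output)
```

View pics/t1.png

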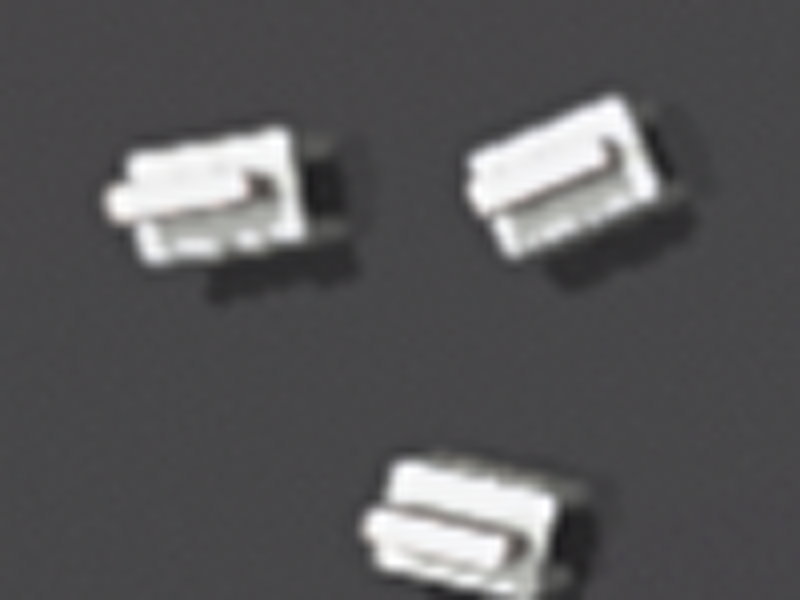

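View pics/s1.png

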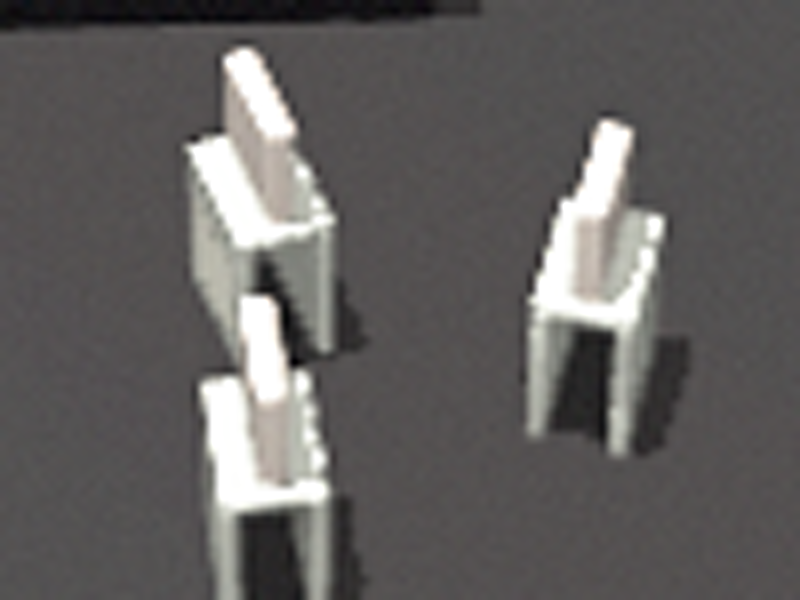

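View pics/t2.png

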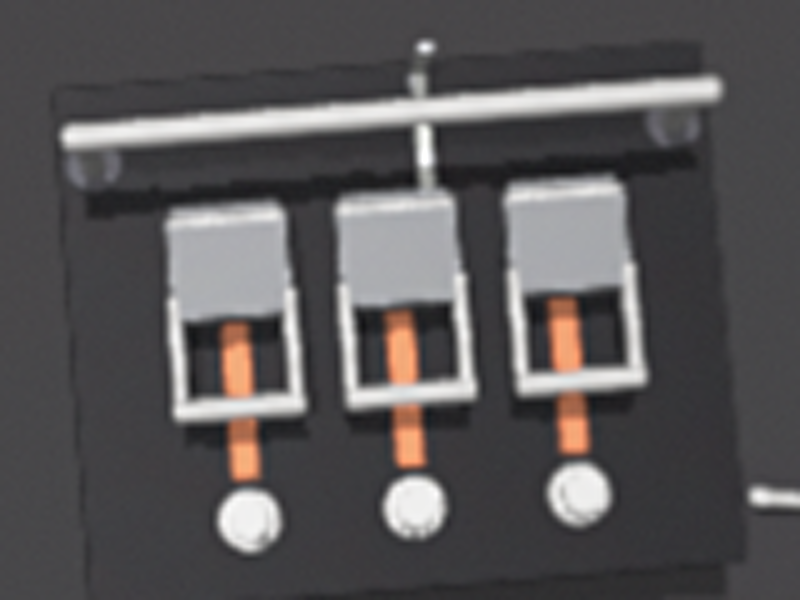

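View pics/s2.png

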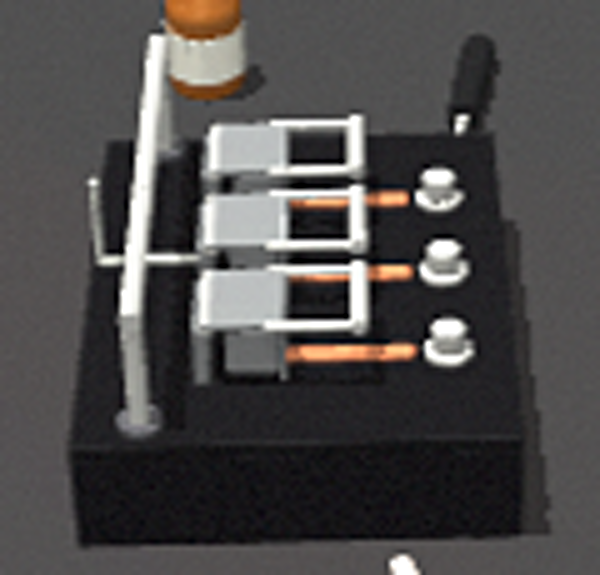

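```bash
cat > fit.py <<'E'
from h import *
from scipy.optimize import least_squares
def px(x,y,s,ox,oy): return [(x+.5)/s-.5+ox,(y+.5)/s-.5+oy]
T=lambda x,y:px(x,y,5,262,132)
S=lambda x,y:px(x,y,5,250,160)
obs=[("top",(.1,.15,.155),T(66,137)),("top",(.1,-.15,.155),T(719,89)),
("top",(-.078,.08,.093),T(249,517)),("top",(-.078,0,.093),T(415,504)),("top",(-.078,-.08,.093),T(581,490)),
("top",(-.026,.08,.117),T(240,410)),("top",(-.026,0,.117),T(413,394)),("top",(-.026,-.08,.117),T(582,381)),
("side",(-.078,.08,.093),S(447,326)),("side",(-.078,0,.093),S(443,247)),("side",(-.078,-.08,.093),S(437,176)),
("side",(.1,-.15,.155),S(158,40)),
("side",(-.026,.08,.117),S(361,290)),("side",(-.026,0,.117),S(360,216)),("side",(-.026,-.08,.117),S(357,146))]
def w(P,p):
    c,s=np.cos(p[2]),np.sin(p[2]); return np.array([p[0]+c*P[0]-s*P[1],p[1]+s*P[0]+c*P[1],P[2]])
def res(p,cams=("top","side")): return np.concatenate([proj(n,w(P,p))[0]-uv for n,P,uv in obs if n in cams])
for c in [("top","side"),("top",),("side",)]:
    r=least_squares(lambda p:res(p,c),[.5,0,0],loss="soft_l1"); print(c,r.x.round(4),np.degrees(r.x[2]).round(2)); print(res(r.x,c).reshape(-1,2).round(1).tolist())
E
cat > fit2.py <<'E'
from fit import *
p=least_squares(res,[.5,0,0],loss="soft_l1").x
inv=lambda X:(lambda d:(np.cos(p[2])*d[0]+np.sin(p[2])*d[1],-np.sin(p[2])*d[0]+np.cos(p[2])*d[1]))(X[:2]-p[:2])
print("strip below rail",inv(onz("top",T(426,140),.078)),"front",inv(onz("top",T(428,186),.078)),"blade top",inv(onz("top",T(426,47),.138)),"blade foot",inv(onz("top",T(418,78),.078)))
print("strip side",inv(onz("side",S(165,260),.078)), inv(onz("side",S(102,260),.078)),inv(onz("side",S(93,182),.138)))
# hanger
T1=lambda x,y:px(x,y,8,150,210);S1=lambda x,y:px(x,y,8,300,265)
a=onz("top",T1(112,202),.1);b=onz("top",T1(247,186),.1);print("fin ends",a,b,(a+b)/2,np.linalg.norm(a-b),np.degrees(np.arctan2((a-b)[1],(a-b)[0])))
a=onz("side",S1(258,300),.1);b=onz("side",S1(271,395),.1);print("fin side far,near",a,b,(a+b)/2,np.linalg.norm(a-b))
c=[onz("top",T1(*q),.06) for q in [(128,158),(287,132),(302,238),(150,262)]];print("crown",np.mean(c,0),np.linalg.norm(np.diff(c,axis=0),axis=1),np.array(c).round(4).tolist())
E
python3 fit2.py
```

```text
('top', 'side') [ 0.5445 -0.0997  0.0885] 5.07
[[-0.1, 0.2], [-0.3, 0.3], [0.0, 0.3], [0.3, 0.3], [0.4, 0.5], [0.0, -0.7], [-0.4, -0.1], [-0.3, -0.1], [0.1, -0.3], [-0.1, -0.2], [0.2, -0.5], [0.1, -0.1], [-0.6, 0.7], [-0.6, -0.1], [-0.3, -0.5]]
('top',) [ 0.5448 -0.0998  0.0882] 5.06
[[-0.0, 0.0], [-0.2, 0.2], [0.1, 0.2], [0.3, 0.2], [0.5, 0.4], [0.1, -0.8], [-0.4, -0.2], [-0.3, -0.2]]
('side',) [ 0.5439 -0.0989  0.0914] 5.24
[[0.4, -0.1], [0.1, -0.1], [0.3, -0.4], [0.1, 0.1], [-0.3, 0.9], [-0.4, 0.0], [-0.2, -0.3]]
strip below rail (np.float64(0.09986699913319662), np.float64(-0.020021052833634194)) front (np.float64(0.07713773539680804), np.float64(-0.019120848037050234)) blade top (np.float64(0.1332697143105845), np.float64(-0.01890593252785152)) blade foot (np.float64(0.13085591187374424), np.float64(-0.01865667840696366))
strip side (np.float64(0.09358080646598767), np.float64(-0.012644967966562165)) (np.float64(0.13270455736965328), np.float64(-0.014142284432344481)) (np.float64(0.13329453567911304), np.float64(-0.01155871951766655))
fin ends [0.45572866 0.32737493 0.1       ] [0.46119066 0.28610659 0.1       ] [0.45845966 0.30674076 0.1       ] 0.04162822028981456 97.53946322511075
fin side far,near [0.46145201 0.29256518 0.1       ] [0.45528864 0.33051646 0.1       ] [0.45837033 0.31154082 0.1       ] 0.03844849404241713
crown [0.45834268 0.30690257 0.06      ] [0.05093991 0.03311206 0.04855808] [[0.4701, 0.3354, 0.06], [0.4789, 0.2852, 0.06], [0.4463, 0.2796, 0.06], [0.4381, 0.3274, 0.06]]
```

Run:
```python
from h import *
s=get_state(); print(q2R(s["orientation"]).round(4))
for z,u in [(0,(160,178)),(0.,(478,160))]: print(onz("top",u,z))
```

```text
[[-4.000e-04  3.753e-01 -9.269e-01]
 [ 1.400e-03 -9.269e-01 -3.753e-01]
 [-1.000e+00 -1.400e-03 -2.000e-04]]
[0.60633161 0.37416901 0.        ]
[ 0.66542682 -0.46557287  0.        ]
```

View pics/wrist0.png

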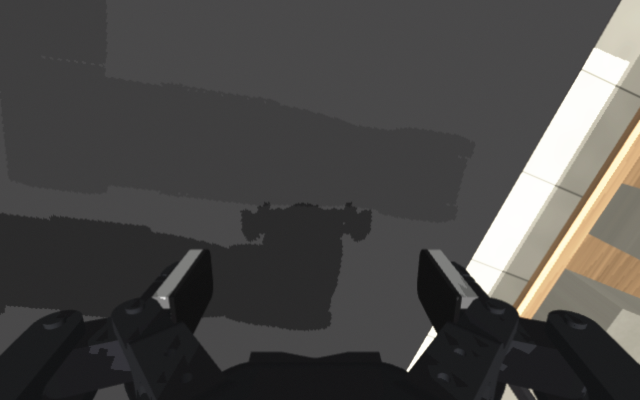

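step_arm --targets '[[[-7.55,0,0],[0,0,0],8.5],[[-7.55,0,0],[0,0,0],8.5],[[-7.55,0,0],[0,0,0],8.5],[[-7.55,0,0],[0,0,0],8.5],[[-7.55,0,0],[0,0,0],8.5],[[-7.55,0,0],[0,0,0],8.5],[[-7.55,0,0],[0,0,0],8.5],[[-7.55,0,0],[0,0,0],8.5],[[-7.55,0,0],[0,0,0],8.5],[[-7.55,0,0],[0,0,0],8.5]]' --force 40

```text
clock: 1.15
tcp_pos: [0.2158, -0.5328, 0.2309]
orientation: [0.533, 0.465, 0.533, -0.464]
wrist_force: [-0.7, 0.4, -0.8]
finger_gap: 0.085
```

```bash
cat > go.py <<'E'
from h import *
import sys
def go(target,verbose=True):
    s=get_state();M=q2R(s["orientation"]);d=M.T@(np.array(target)-s["tcp_pos"])
    yaw=np.degrees(np.arctan2(M[1,1],M[0,1]))
    print("t",round(s["clock"],2),"tcp",np.round(s["tcp_pos"],4),"yaw",yaw.round(2),"xdown",M[:,0].round(4),"F",np.round(s["wrist_force"],1),"gap",round(s["finger_gap"],4));print("tool shift cm",(d*100).round(2))
if __name__=="__main__": go([float(a) for a in sys.argv[1:4]])
E
python3 go.py 0.43 -0.1 0.24;python3 go.py 0.4584 0.308 0.24
```

```text
t 1.15 tcp [ 0.2158 -0.5328  0.2309] yaw 7.86 xdown [-2.e-04  7.e-04 -1.e+00] F [-0.7  0.4 -0.8] gap 0.085
tool shift cm [ -0.88  27.14 -39.94]
t 1.15 tcp [ 0.2158 -0.5328  0.2309] yaw 7.86 xdown [-2.e-04  7.e-04 -1.e+00] F [-0.7  0.4 -0.8] gap 0.085
tool shift cm [ -0.85  35.53 -79.97]
```

step_arm --targets '[[[0,0,0],[-0.1,2.7,-4.0],8.5],[[0,0,0],[-0.1,2.7,-4.0],8.5],[[0,0,0],[-0.1,2.7,-4.0],8.5],[[0,0,0],[-0.1,2.7,-4.0],8.5],[[0,0,0],[-0.1,2.7,-4.0],8.5],[[0,0,0],[-0.1,2.7,-4.0],8.5],[[0,0,0],[-0.1,2.7,-4.0],8.5],[[0,0,0],[-0.1,2.7,-4.0],8.5],[[0,0,0],[-0.1,2.7,-4.0],8.5],[[0,0,0],[-0.1,2.7,-4.0],8.5]]'

```text
clock: 2.15
tcp_pos: [0.4314, -0.0991, 0.2413]
orientation: [0.532, 0.466, 0.532, -0.466]
wrist_force: [0.6, -0.9, 0.1]
finger_gap: 0.085
```

```bash
python3 go.py 0.4584 0.308 0.24
python3 - <<'E'
from h import *
s=get_state();im=read_camera("wrist");cv2.imwrite("pics/w1.png",im[:,:,::-1])
E
```

```text
t 2.15 tcp [ 0.4314 -0.0991  0.2413] yaw 7.54 xdown [ 3.e-04 -3.e-04 -1.e+00] F [ 0.6 -0.9  0.1] gap 0.085
tool shift cm [  0.12   8.02 -40.  ]
```

View pics/w1.png

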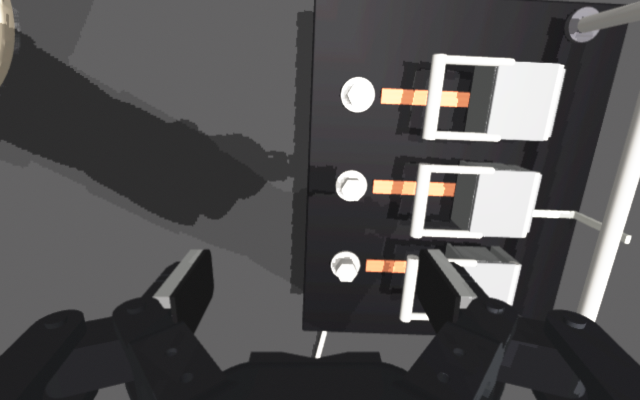

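Wrist view: bolts at (357,94), (351,186), (345,268). The bars' midpoints are near (435,97), (421,201) and (407,290), and the strip at (535..575,214) with the blade tip at (628,239).

Run:
```python
from h import *
st=get_state(); p=(.5445,-.0997,.0885)
def inv(X):
    d=X[:2]-np.array(p[:2]);c,s=np.cos(p[2]),np.sin(p[2]);return (np.array([c*d[0]+s*d[1],-s*d[0]+c*d[1]])*1000).round(1)
for n,u,z in [("boltL",(357,93),.093),("boltM",(351,185),.093),("boltR",(346,269),.093),("barL",(435,97),.117),("barM",(421,201),.117),("strip a",(535,214),.078),("strip b",(574,214),.078),("blade top",(628,239),.138)]:
    print(n,inv(onz("wrist",u,z,st)))
def w(P):
    c,s=np.cos(p[2]),np.sin(p[2]); return np.array([p[0]+c*P[0]-s*P[1],p[1]+s*P[0]+c*P[1],P[2]])
for P in [(-.078,.08,.093),(-.078,0,.093),(-.026,.08,.117),(-.026,0,.117),(.1,-.019,.078),(.134,-.019,.138)]: print(P,proj("wrist",w(P),st).round(1))
im=cv2.imread("pics/w1.png")[:,:,::-1]; crop(im,500,170,140,100,5,"pics/w1c.png")
```

```text
boltL [-79.5  86.7]
boltM [-78.4  10. ]
boltR [-76.7 -70.5]
barL [-24.2  86.5]
barM [-23.9   5.6]
strip a [ 97.9 -13.2]
strip b [134.6 -11.4]
blade top [133. -11.]
(-0.078, 0.08, 0.093) [[358.2 101.6]]
(-0.078, 0, 0.093) [[350.5 196.1]]
(-0.026, 0.08, 0.117) [[431.4 105.8]]
(-0.026, 0, 0.117) [[417.5 207.5]]
(0.1, -0.019, 0.078) [[535.9 219.9]]
(0.134, -0.019, 0.138) [[626.2 248.6]]
```

View pics/w1c.png

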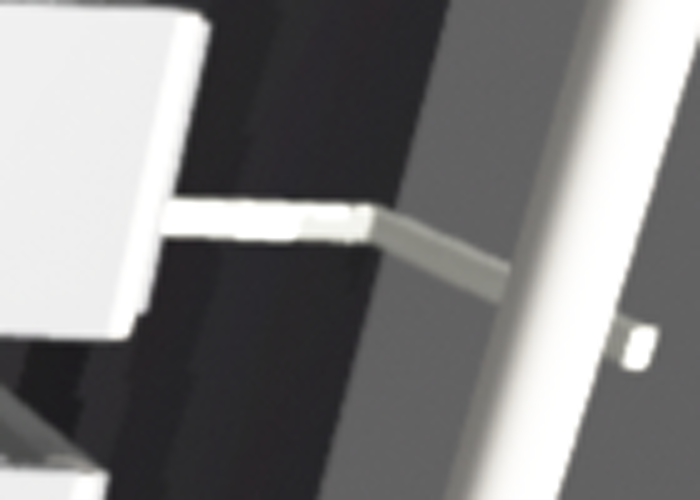

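step_arm --targets '[[[0,0,0],[0,0.8,-4.0],8.5],[[0,0,0],[0,0.8,-4.0],8.5],[[0,0,0],[0,0.8,-4.0],8.5],[[0,0,0],[0,0.8,-4.0],8.5],[[0,0,0],[0,0.8,-4.0],8.5],[[0,0,0],[0,0.8,-4.0],8.5],[[0,0,0],[0,0.8,-4.0],8.5],[[0,0,0],[0,0.8,-4.0],8.5],[[0,0,0],[0,0.8,-4.0],8.5],[[0,0,0],[0,0.8,-4.0],8.5]]'

```text
clock: 3.2
tcp_pos: [0.4574, 0.3077, 0.241]
orientation: [0.532, 0.466, 0.532, -0.466]
wrist_force: [1.6, -0.0, -0.0]
finger_gap: 0.0849
```

```bash
python3 go.py 0.4584 0.308 0.085
python3 - <<'E'
from h import *
s=get_state();im=read_camera("wrist");cv2.imwrite("pics/w2.png",im[:,:,::-1])
E
```

```text
t 3.2 tcp [0.4574 0.3077 0.241 ] yaw 7.56 xdown [-3.e-04 -4.e-04 -1.e+00] F [ 1.6 -0.  -0. ] gap 0.0849
tool shift cm [15.6   0.11 -0.02]
```

View pics/w2.png

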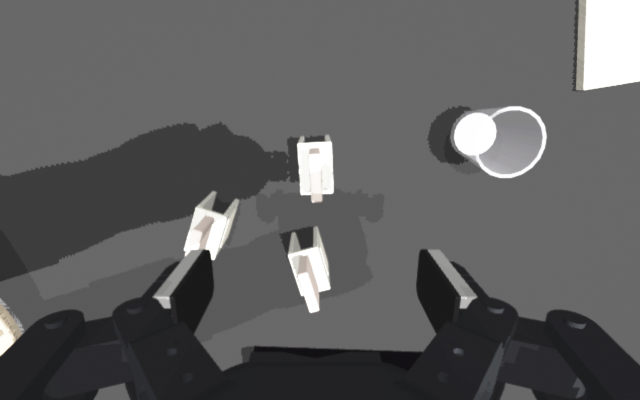

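Run:
```python
from h import *
im=cv2.imread("pics/w2.png")[:,:,::-1]; crop(im,260,215,100,110,5,"pics/w2c.png")
st=get_state();print(st["tcp_pos"])
c=np.array([.4584,.307,0]);y=np.array([-.1305,.9914,0])
for P in [c+.021*y+[0,0,.1],c-.021*y+[0,0,.1],c+[0,0,.1]]: print(P,proj("wrist",P,st).round(1))
im=read_camera("wrist");cv2.imwrite("pics/w3.png",im[:,:,::-1]);crop(im,260,215,100,110,5,"pics/w3c.png")
```

```text
[0.45782084 0.31286616 0.24052808]
[0.4556595 0.3278194 0.1      ] [[315.3 160.3]]
[0.4611405 0.2861806 0.1      ] [[315.1 208.7]]
[0.4584 0.307  0.1   ] [[315.2 185. ]]
```

View pics/w3c.png

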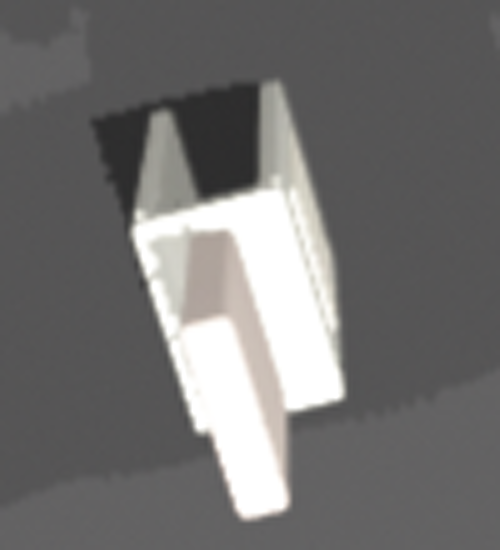

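Run:
```python
from h import *
im=cv2.imread("pics/w3.png")[:,:,::-1]; crop(im,270,120,100,100,6,"pics/w3d.png")
```

```text
(no output)
```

View pics/w3d.png

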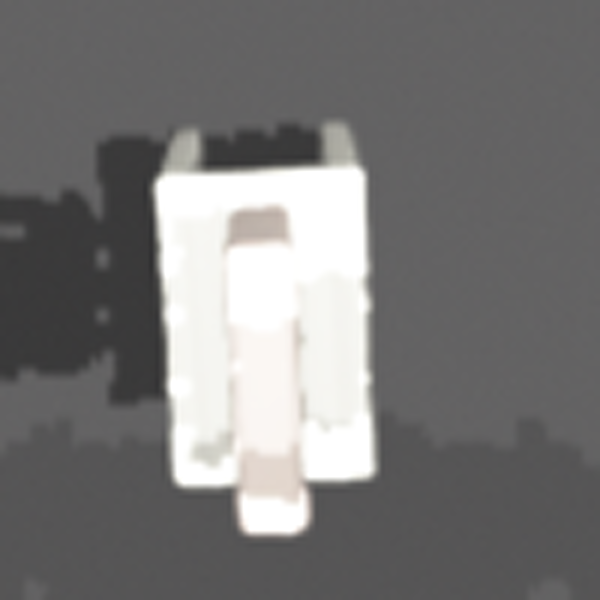

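Candidates for the hanger in the top picture are (177,235), (221,231) and (209,276). The leftmost is (177,235), and the close crop shows its fin at wrist (314,160)–(316,209), within 1 px of my projection. Its yaw is about 10°.

step_arm --targets '[[[-2.3,0,0],[0,0,0],6.0],[[0,0,0],[0,0,0.6],6.0],[[0,0,0],[2.0,0,0],6.0],[[0,0,0],[2.5,0,0],6.0],[[0,0,0],[2.5,0,0],6.0],[[0,0,0],[2.5,0,0],6.0],[[0,0,0],[2.5,0,0],6.0],[[0,0,0],[2.0,0,0],6.0],[[0,0,0],[1.5,0,0],6.0],[[0,0,0],[1.5,0,0],6.0]]'

```text
clock: 4.3
tcp_pos: [0.4587, 0.2985, 0.0705]
orientation: [0.541, 0.456, 0.54, -0.456]
wrist_force: [-0.4, -0.6, -0.5]
finger_gap: 0.0605
```

```bash
python3 - <<'E'
from h import *
im=read_camera("wrist");cv2.imwrite("pics/w4.png",im[:,:,::-1])
E
python3 go.py 0.4582 0.307 0.070
```

```text
t 4.35 tcp [0.4573 0.2978 0.0682] yaw 9.7 xdown [-0.0037 -0.0022 -1.    ] F [-1.2  0.4 -1.7] gap 0.0599
tool shift cm [-0.19  0.24 -0.89]
```

View pics/w4.png

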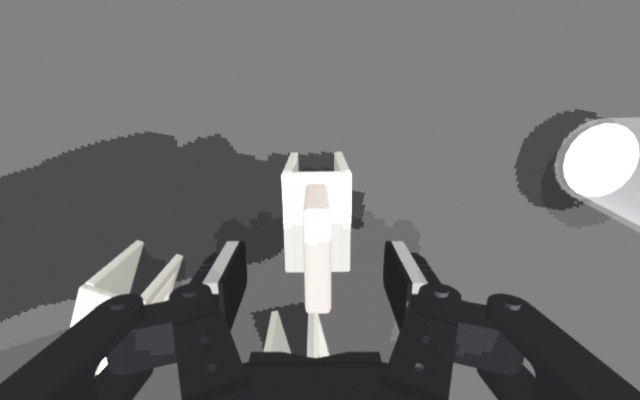

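step_arm --targets '[[[0,0,0],[0,0,-0.4],6.0],[[0,0,0],[0,0,-0.4],6.0],[[0,0,0],[0,0,0],6.0],[[0,0,0],[0,0,0],6.0],[[0,0,0],[0,0,0],6.0],[[0,0,0],[0,0,0],6.0],[[0,0,0],[0,0,0],6.0],[[0,0,0],[0,0,0],6.0],[[0,0,0],[0,0,0],6.0],[[0,0,0],[0,0,0],6.0]]'

```text
clock: 5.35
tcp_pos: [0.4574, 0.308, 0.0712]
orientation: [0.541, 0.455, 0.541, -0.455]
wrist_force: [-0.5, -0.6, -0.1]
finger_gap: 0.0602
```

```bash
python3 go.py 0.4582 0.307 0.070
python3 - <<'E'
from h import *
im=read_camera("wrist");cv2.imwrite("pics/w5.png",im[:,:,::-1])
E
python3 go.py 0.4582 0.307 0.070
```

```text
t 5.35 tcp [0.4574 0.308  0.0712] yaw 9.85 xdown [-0.e+00 -1.e-04 -1.e+00] F [-0.5 -0.6 -0.1] gap 0.0602
tool shift cm [0.12 0.06 0.11]
t 5.4 tcp [0.4574 0.308  0.0712] yaw 9.85 xdown [-0.e+00 -1.e-04 -1.e+00] F [ 1.2 -0.6  0.4] gap 0.06
tool shift cm [0.12 0.06 0.11]
```

View pics/w5.png

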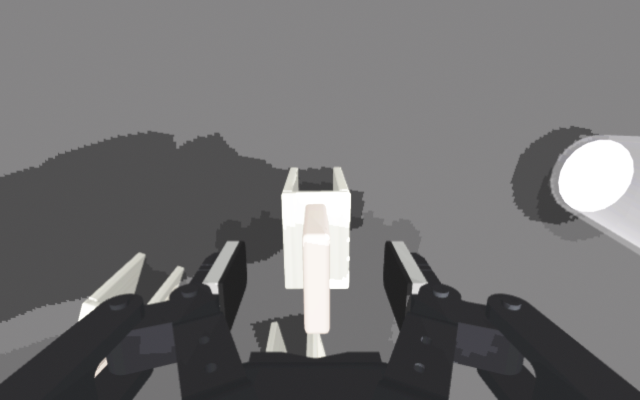

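The fin is centred between the pads, at (317,235)–(317,330), so I close.

step_arm --targets '[[[0,0,0],[0.1,0.05,0.1],3.0],[[0,0,0],[0,0,0],2.0],[[0,0,0],[0,0,0],1.0],[[0,0,0],[0,0,0],0],[[0,0,0],[0,0,0],0],[[0,0,0],[0,0,0],0],[[0,0,0],[0,0,0],0],[[0,0,0],[0,0,0],0],[[0,0,0],[0,0,0],0],[[0,0,0],[0,0,0],0]]' --force 50

```text
clock: 6.4
tcp_pos: [0.4581, 0.3071, 0.0703]
orientation: [0.541, 0.455, 0.541, -0.455]
wrist_force: [-0.1, -0.7, 0.4]
finger_gap: 0.0091
```

```bash
python3 go.py 0.4582 0.307 0.28
```

```text
t 6.4 tcp [0.4581 0.3071 0.0703] yaw 9.85 xdown [ 2.e-04 -0.e+00 -1.e+00] F [-0.1 -0.7  0.4] gap 0.0091
tool shift cm [-2.097e+01  1.000e-02  1.000e-02]
```

step_arm --targets '[[[0,0,0],[-1.0,0,0],0],[[0,0,0],[-2.0,0,0],0],[[0,0,0],[-3.0,0,0],0],[[0,0,0],[-4.0,0,0],0],[[0,0,0],[-4.0,0,0],0],[[0,0,0],[-3.0,0,0],0],[[0,0,0],[-2.0,0,0],0],[[0,0,0],[-1.0,0,0],0],[[2.4,0,0],[0,0,0],0],[[2.4,0,0],[0,0,0],0]]'

```text
clock: 7.4
tcp_pos: [0.4578, 0.307, 0.2703]
orientation: [0.521, 0.478, 0.521, -0.478]
wrist_force: [0.6, -0.1, -0.5]
finger_gap: 0.0092
```

```bash
python3 go.py 0.6357 0.0037 0.27
python3 - <<'E'
from h import *
for n in ["wrist","side"]:
    im=read_camera(n);cv2.imwrite(f"pics/{n}6.png",im[:,:,::-1])
E
```

```text
t 7.4 tcp [0.4578 0.307  0.2703] yaw 4.95 xdown [-4.e-04 -2.e-04 -1.e+00] F [ 0.6 -0.1 -0.5] gap 0.0092
tool shift cm [3.000e-02 1.510e+01 3.176e+01]
```

View pics/wrist6.png

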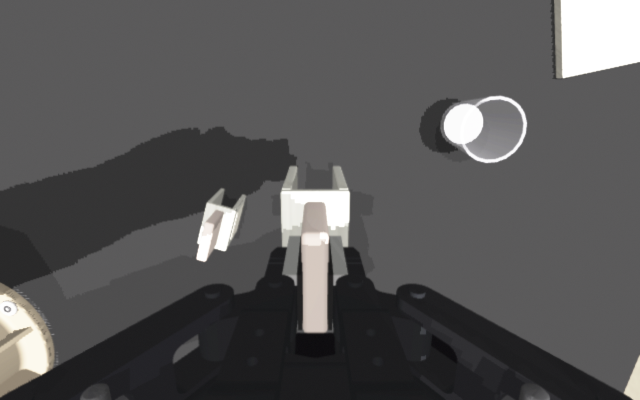

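View pics/side6.png

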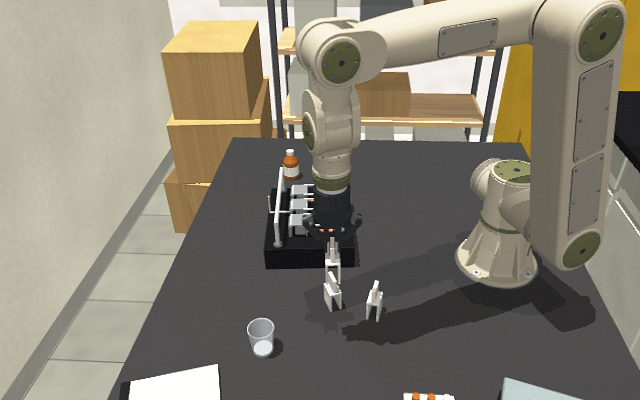

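step_arm --targets '[[[0,0,0],[0,0.75,1.6],0],[[0,0,0],[0,1.5,3.2],0],[[0,0,0],[0,2.1,4.45],0],[[0,0,0],[0,2.1,4.45],0],[[0,0,0],[0,2.1,4.45],0],[[0,0,0],[0,2.1,4.45],0],[[0,0,0],[0,1.8,3.8],0],[[0,0,0],[0,1.35,2.85],0],[[0,0,0],[0,0.85,1.6],0],[[0,0,0],[0,0.45,0.9],0]]'

```text
clock: 8.5
tcp_pos: [0.6368, 0.0023, 0.269]
orientation: [0.521, 0.477, 0.522, -0.478]
wrist_force: [-0.4, 0.5, -0.1]
finger_gap: 0.0093
```

step_arm --targets '[[[0,0,0],[0,0,0],0],[[0,0,0],[0,0,0],0],[[0,0,0],[0,0,0],0],[[0,0,0],[0,0,0],0],[[0,0,0],[0,0,0],0],[[0,0,0],[0,0,0],0],[[0,0,0],[0,0,0],0],[[0,0,0],[0,0,0],0],[[0,0,0],[0,0,0],0],[[0,0,0],[0,0,0],0]]'

```text
clock: 9.5
tcp_pos: [0.6364, 0.0041, 0.2702]
orientation: [0.522, 0.477, 0.521, -0.478]
wrist_force: [-0.1, -0.3, -1.0]
finger_gap: 0.009
```

```bash
python3 go.py 0.6357 0.0037 0.27
python3 - <<'E'
from h import *
for n in ["wrist","side","top"]:
    im=read_camera(n);cv2.imwrite(f"pics/{n}7.png",im[:,:,::-1])
    if n=="side": crop(im,230,110,130,130,5,"pics/s7c.png")
    if n=="top": crop(im,240,110,160,120,5,"pics/t7c.png")
E
```

```text
t 9.5 tcp [0.6364 0.0041 0.2702] yaw 5.04 xdown [-0.e+00 -1.e-04 -1.e+00] F [-0.1 -0.3 -1. ] gap 0.009
tool shift cm [ 0.02 -0.07  0.03]
```

View pics/wrist7.png

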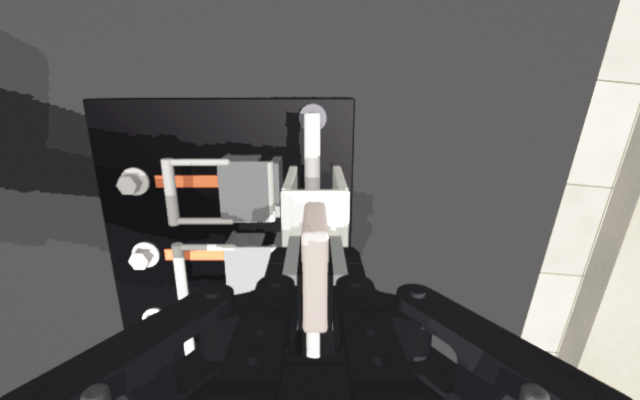

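View pics/s7c.png

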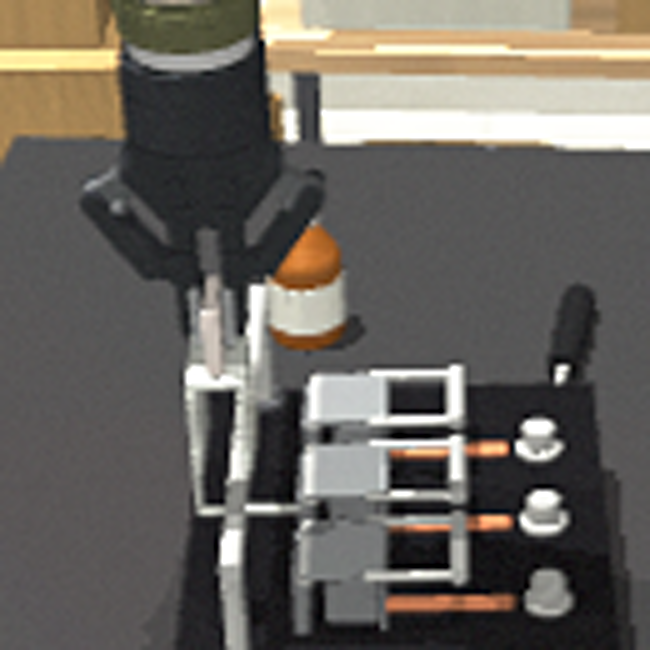

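View pics/t7c.png

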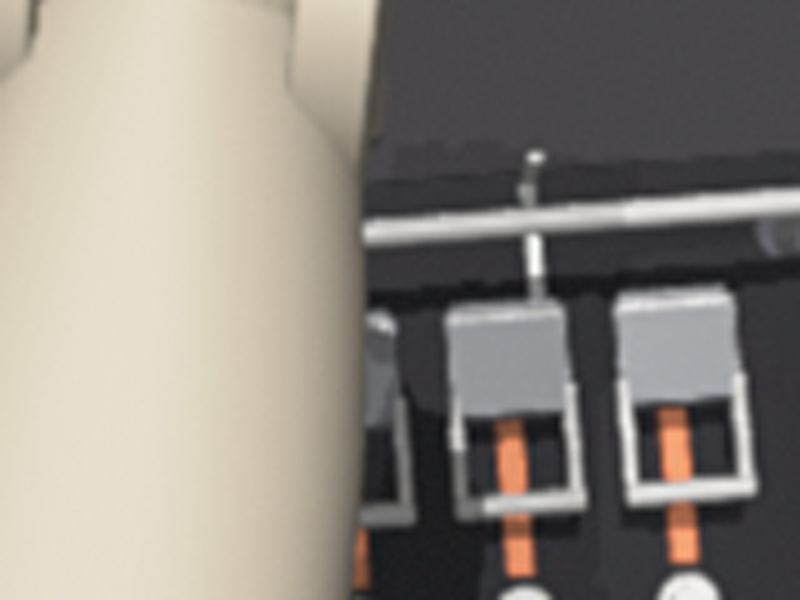

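Run:
```python
from h import *
im=cv2.imread("pics/wrist7.png")[:,:,::-1]; crop(im,265,100,100,100,6,"pics/w7c.png")
g=im.astype(int).sum(2)
for v in (140,148,175,345,352): 
    print(v,[(u,g[v,u]) for u in range(300,328)])
st=get_state()
M=q2R(st["orientation"])
for u,v in [(312.5,140),(312.5,178),(313.5,350),(315.5,350)]:
    X=onz("wrist",(u,v),.155,st); print((M.T@(X-st["tcp_pos"])*1000).round(1))
print(st["tcp_pos"])
```

```text
140 [(300, np.int64(229)), (301, np.int64(230)), (302, np.int64(232)), (303, np.int64(286)), (304, np.int64(562)), (305, np.int64(707)), (306, np.int64(747)), (307, np.int64(759)), (308, np.int64(762)), (309, np.int64(765)), (310, np.int64(765)), (311, np.int64(765)), (312, np.int64(765)), (313, np.int64(765)), (314, np.int64(765)), (315, np.int64(765)), (316, np.int64(765)), (317, np.int64(763)), (318, np.int64(759)), (319, np.int64(730)), (320, np.int64(462)), (321, np.int64(266)), (322, np.int64(242)), (323, np.int64(240)), (324, np.int64(240)), (325, np.int64(245)), (326, np.int64(243)), (327, np.int64(247))]
148 [(300, np.int64(202)), (301, np.int64(224)), (302, np.int64(225)), (303, np.int64(280)), (304, np.int64(551)), (305, np.int64(704)), (306, np.int64(746)), (307, np.int64(758)), (308, np.int64(762)), (309, np.int64(765)), (310, np.int64(765)), (311, np.int64(765)), (312, np.int64(765)), (313, np.int64(765)), (314, np.int64(765)), (315, np.int64(765)), (316, np.int64(765)), (317, np.int64(763)), (318, np.int64(759)), (319, np.int64(730)), (320, np.int64(447)), (321, np.int
[... 1425 characters left out ...]
, (302, np.int64(109)), (303, np.int64(115)), (304, np.int64(119)), (305, np.int64(168)), (306, np.int64(438)), (307, np.int64(690)), (308, np.int64(724)), (309, np.int64(743)), (310, np.int64(755)), (311, np.int64(760)), (312, np.int64(761)), (313, np.int64(762)), (314, np.int64(762)), (315, np.int64(761)), (316, np.int64(760)), (317, np.int64(756)), (318, np.int64(739)), (319, np.int64(598)), (320, np.int64(277)), (321, np.int64(130)), (322, np.int64(119)), (323, np.int64(117)), (324, np.int64(120)), (325, np.int64(120)), (326, np.int64(119)), (327, np.int64(121))]
[115.3  -2.2 -34.5]
[115.3  -2.3  -5.6]
[115.3  -1.7 151.2]
[1.153e+02 1.000e-01 1.512e+02]
[0.63642434 0.00407446 0.27025575]
```

View pics/w7c.png

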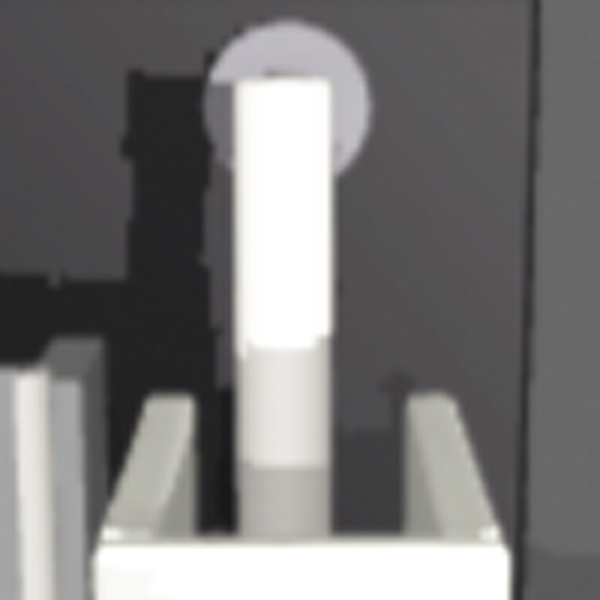

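step_arm --targets '[[[0,0,0],[0,-0.15,0],0],[[0,0,0],[0.5,0,0],0],[[0,0,0],[1.0,0,0],0],[[0,0,0],[1.5,0,0],0],[[0,0,0],[1.5,0,0],0],[[0,0,0],[1.5,0,0],0],[[0,0,0],[1.3,0,0],0],[[0,0,0],[1.0,0,0],0],[[0,0,0],[0.5,0,0],0],[[0,0,0],[0,0,0],0]]'

```text
clock: 10.65
tcp_pos: [0.6345, 0.004, 0.1814]
orientation: [0.521, 0.477, 0.522, -0.478]
wrist_force: [-0.7, -0.2, -2.0]
finger_gap: 0.0095
```

```bash
python3 go.py 0.6357 0.0037 0.1763
python3 - <<'E'
from h import *
for n in ["wrist","side"]:
    im=read_camera(n);cv2.imwrite(f"pics/{n}8.png",im[:,:,::-1])
    if n=="side": crop(im,230,110,130,130,5,"pics/s8c.png")
E
```

```text
t 10.65 tcp [0.6345 0.004  0.1814] yaw 5.04 xdown [-0.0013  0.     -1.    ] F [-0.7 -0.2 -2. ] gap 0.0095
tool shift cm [0.51 0.12 0.04]
```

View pics/wrist8.png

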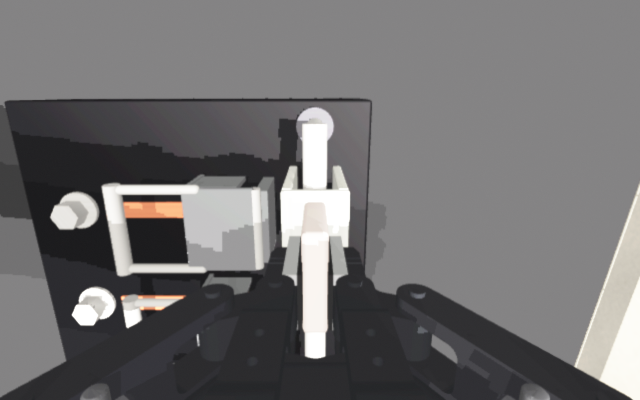

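View pics/s8c.png

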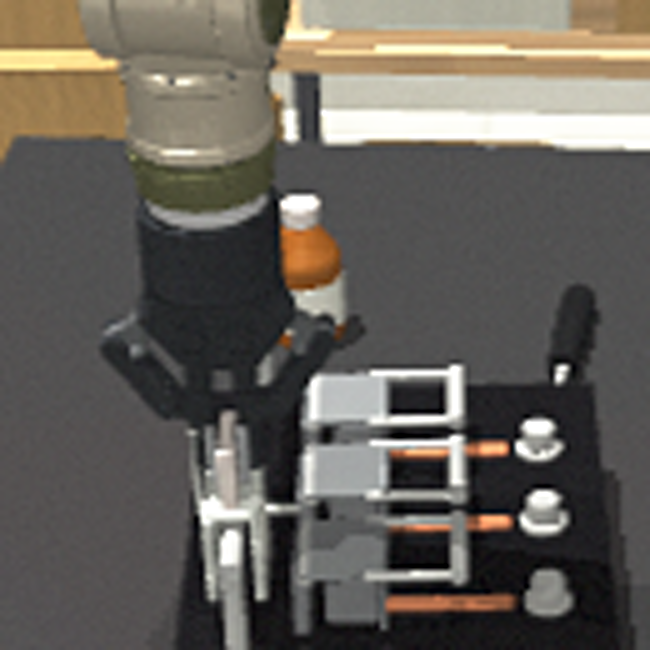

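The rail lies between the legs at about (315,150). Lowering.

step_arm --targets '[[[0,0,0],[0.1,0,0],0],[[0,0,0],[0.1,0,0],0],[[0,0,0],[0.1,0,0],0],[[0,0,0],[0.1,0,0],0],[[0,0,0],[0,0,0],0],[[0,0,0],[0,0,0],0],[[0,0,0],[0,0,0],0],[[0,0,0],[0,0,0],0],[[0,0,0],[0,0,0],0],[[0,0,0],[0,0,0],0]]'

```text
clock: 11.75
tcp_pos: [0.6349, 0.004, 0.1783]
orientation: [0.522, 0.477, 0.522, -0.478]
wrist_force: [-0.8, 0.1, -0.4]
finger_gap: 0.0093
```

```bash
python3 go.py 0.6357 0.0037 0.1763
```

```text
t 11.75 tcp [0.6349 0.004  0.1783] yaw 5.05 xdown [ 0.e+00 -1.e-04 -1.e+00] F [-0.8  0.1 -0.4] gap 0.0093
tool shift cm [0.2  0.08 0.04]
```

step_arm --targets '[[[0,0,0],[0.05,0,0],0],[[0,0,0],[0.05,0,0],0],[[0,0,0],[0.05,0,0],0],[[0,0,0],[0,0,0],0],[[0,0,0],[0,0,0],0],[[0,0,0],[0,0,0],0],[[0,0,0],[0,0,0],0],[[0,0,0],[0,0,0],0],[[0,0,0],[0,0,0],0],[[0,0,0],[0,0,0],0]]'

```text
clock: 12.75
tcp_pos: [0.6349, 0.004, 0.1768]
orientation: [0.522, 0.477, 0.522, -0.478]
wrist_force: [-1.0, -0.3, -1.1]
finger_gap: 0.0095
```

```bash
python3 go.py 0.6357 0.0037 0.1763
```

```text
t 12.75 tcp [0.6349 0.004  0.1768] yaw 5.05 xdown [ 0.e+00 -1.e-04 -1.e+00] F [-1.  -0.3 -1.1] gap 0.0095
tool shift cm [0.05 0.08 0.04]
```

step_arm --targets '[[[0,0,0],[0,0,0.5],0],[[0,0,0],[0,0,1.0],0],[[0,0,0],[0,0,1.2],0],[[0,0,0],[0,0,1.2],0],[[0,0,0],[0,0,1.2],0],[[0,0,0],[0,0,1.2],0],[[0,0,0],[0,0,1.2],0],[[0,0,0],[0,0,1.0],0],[[0,0,0],[0,0,0.5],0],[[0,0,0],[0,0,0],0]]'

```text
clock: 13.75
tcp_pos: [0.6429, -0.0865, 0.1767]
orientation: [0.521, 0.478, 0.521, -0.478]
wrist_force: [0.8, 1.1, -0.5]
finger_gap: 0.0091
```

```bash
python3 go.py 0.6357 0.0037 0.1763
python3 - <<'E'
from h import *
for n in ["side","top","wrist"]:
    im=read_camera(n);cv2.imwrite(f"pics/{n}9.png",im[:,:,::-1])
    if n=="side": crop(im,230,110,130,130,5,"pics/s9c.png")
    if n=="top": crop(im,240,110,160,120,5,"pics/t9c.png")
E
python3 go.py 0.6357 0.0037 0.1763
```

```text
t 13.75 tcp [ 0.6429 -0.0865  0.1767] yaw 4.99 xdown [ 0.e+00 -1.e-04 -1.e+00] F [ 0.8  1.1 -0.5] gap 0.0091
tool shift cm [ 0.04  0.07 -9.05]
t 13.9 tcp [ 0.6427 -0.0852  0.1768] yaw 5.07 xdown [-1.e-04  2.e-04 -1.e+00] F [-0.3 -0.5 -1.2] gap 0.0093
tool shift cm [ 0.05  0.08 -8.92]
```

View pics/wrist9.png

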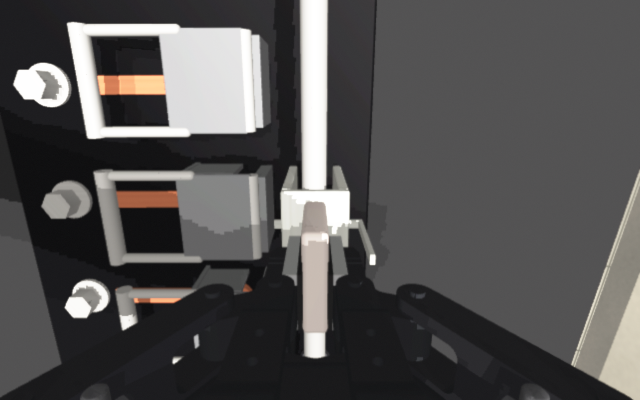

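View pics/s9c.png

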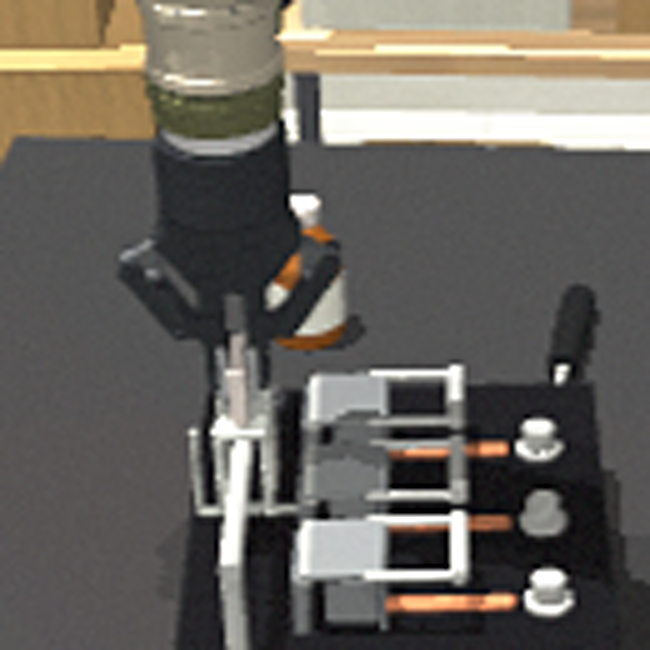

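View pics/t9c.png

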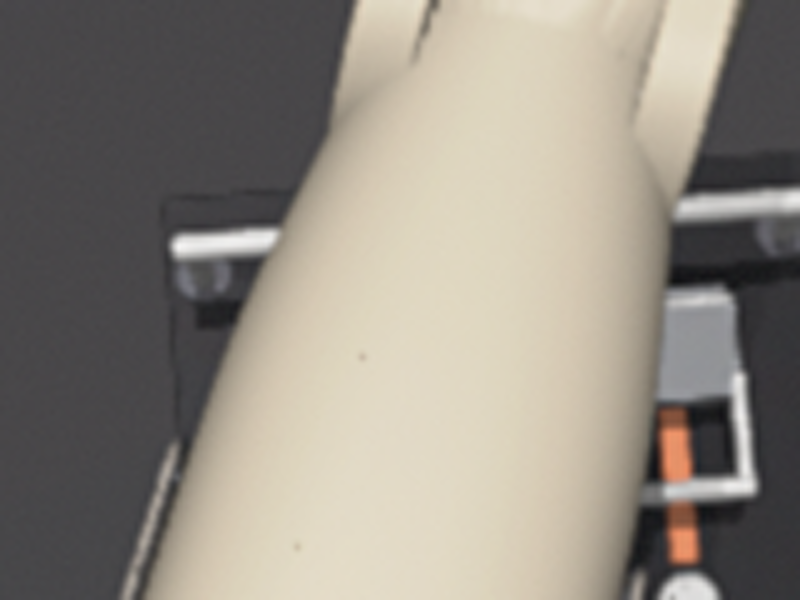

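Wrist view: the strip shows at (278,223) and (354,222) either side of the hanger, with the blade top at (372,261).

Run:
```python
from h import *
im=cv2.imread("pics/wrist9.png")[:,:,::-1]; crop(im,260,190,130,100,6,"pics/w9c.png")
st=get_state(); M=q2R(st["orientation"]);t=np.array(st["tcp_pos"])
f=lambda u,v,z:(M.T@(onz("wrist",(u,v),z,st)-t)*1000).round(1)
for a in [(278,223.5,.078),(354,222.5,.078),(372.5,261,.138),(372.5,261,.135)]: print("strip tool",f(*a))
print("boltL",f(31,84,.093),"boltM",f(58,205,.093))
p=(.5445,-.0997,.0885);c,s=np.cos(p[2]),np.sin(p[2])
for P in [(-.078,.08,.093),(-.078,0,.093)]:
    X=np.array([p[0]+c*P[0]-s*P[1],p[1]+s*P[0]+c*P[1],P[2]]);print("exp",(M.T@(X-t)*1000).round(1))
print("tcp pack y",(-s*(t[0]-p[0])+c*(t[1]-p[1])))
```

```text
strip tool [ 98.8 -27.8  25. ]
strip tool [98.8 28.5 24.3]
strip tool [38.8 32.6 25. ]
strip tool [41.8 33.1 26.6]
boltL [  83.8 -177.7  -73.6] boltM [  83.8 -176.8    5.8]
exp [  83.8 -177.1  -74.3]
exp [  83.8 -177.1    5.7]
tcp pack y 0.005723146821488154
```

View pics/w9c.png

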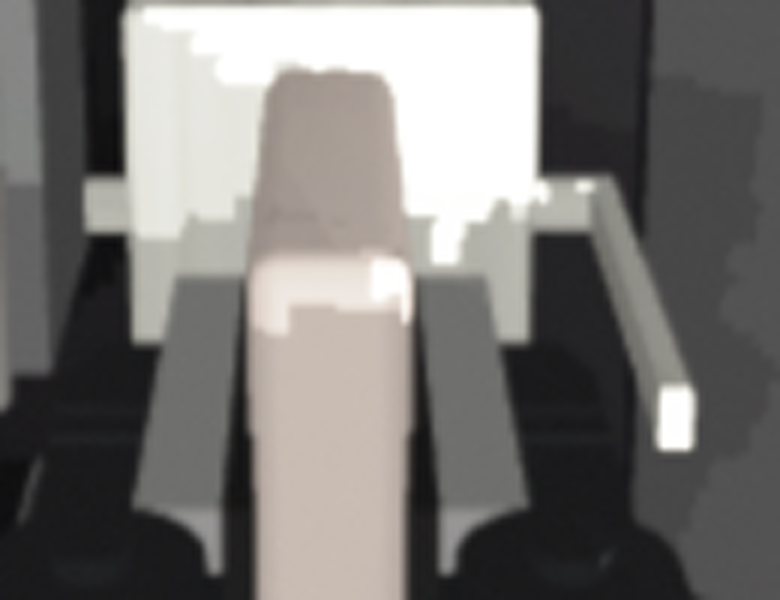

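step_arm --targets '[[[0,0,0],[0,0,0.3],0],[[0,0,0],[0,0,0.6],0],[[0,0,0],[0,0,0.7],0],[[0,0,0],[0,0,0.6],0],[[0,0,0],[0,0,0.25],0],[[0,0,0],[0,0,0],0],[[0,0,0],[0,0,0],0],[[0,0,0],[0,0,0],0],[[0,0,0],[0,0,0],0],[[0,0,0],[0,0,0],0]]'

```text
clock: 14.9
tcp_pos: [0.645, -0.1098, 0.1768]
orientation: [0.522, 0.477, 0.522, -0.477]
wrist_force: [-0.7, 0.3, -0.8]
finger_gap: 0.0092
```

```bash
python3 - <<'E'
from h import *
for n in ["wrist"]:
    im=read_camera(n);cv2.imwrite(f"pics/{n}10.png",im[:,:,::-1]); crop(im,260,170,130,100,6,"pics/w10c.png")
E
python3 go.py 0.6357 0.0037 0.1763
```

```text
t 14.95 tcp [ 0.645  -0.1099  0.1768] yaw 5.07 xdown [ 0.e+00 -1.e-04 -1.e+00] F [-0.3  0.3 -0.9] gap 0.009
tool shift cm [  0.05   0.08 -11.39]
```

View pics/w10c.png

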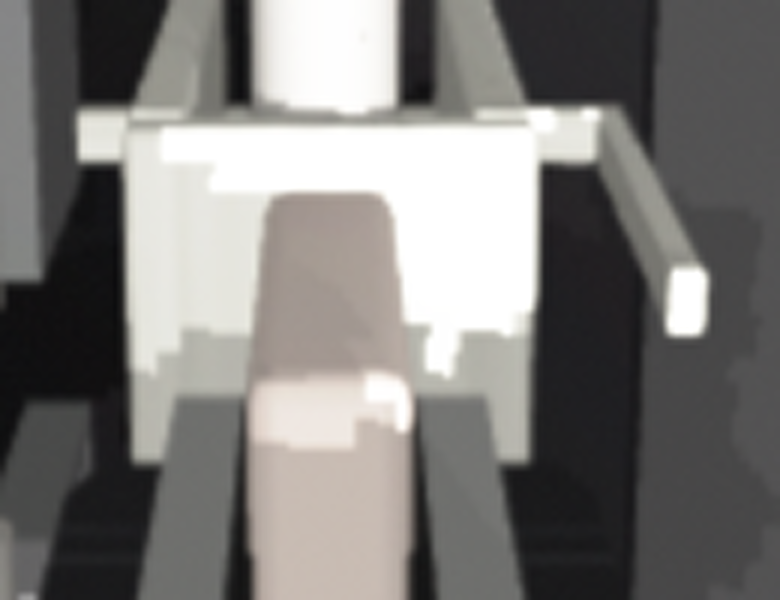

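Run:
```python
from h import *
st=get_state(); M=q2R(st["orientation"]);t=np.array(st["tcp_pos"])
f=lambda u,v,z:(M.T@(onz("wrist",(u,v),z,st)-t)*1000).round(1)
print("strip",f(277,192.3,.078),f(354,192.3,.078),"blade",f(374.3,220.3,.138))
zc=t[2]-.0103
print("crown far edge",f(315,190.3,zc),"near",f(315,247,zc), "fin far top",f(315,233,t[2]+.0297))
```

```text
strip [ 98.8 -27.8   1. ] [98.8 27.8  1. ] blade [38.8 32.5  0.2]
crown far edge [ 10.3  -0.5 -25.1] near [10.3 -0.5  3.1] fin far top [-29.7  -0.5 -20.7]
```

Centred within 1 mm, so I release and lift away.

step_arm --targets '[[[0,0,0],[0,0,0],1.5],[[0,0,0],[0,0,0],2.5],[[0,0,0],[0,0,0],3.5],[[0,0,0],[0,0,0],4.0],[[0,0,0],[0,0,0],4.0],[[0,0,0],[-1.0,0,0],4.0],[[0,0,0],[-2.0,0,0],4.0],[[0,0,0],[-2.5,0,0],4.0],[[0,0,0],[-2.5,0,0],4.0],[[0,0,0],[-1.0,0,0],4.0]]'

```text
clock: 15.95
tcp_pos: [0.646, -0.1103, 0.2705]
orientation: [0.523, 0.478, 0.52, -0.477]
wrist_force: [0.0, -0.7, -0.5]
finger_gap: 0.0402
```

```bash
python3 - <<'E'
from h import *
for n in ["wrist","side"]:
    im=read_camera(n);cv2.imwrite(f"pics/{n}11.png",im[:,:,::-1])
    if n=="side": crop(im,230,110,130,130,5,"pics/s11c.png")
E
python3 go.py 0.45 -0.02 0.27
```

```text
t 16.05 tcp [ 0.646  -0.1104  0.2691] yaw 5.04 xdown [ 0.0039 -0.0013 -1.    ] F [ 0.7 -1.2 -0.6] gap 0.04
tool shift cm [ -0.18 -18.73 -10.72]
```

View pics/wrist11.png

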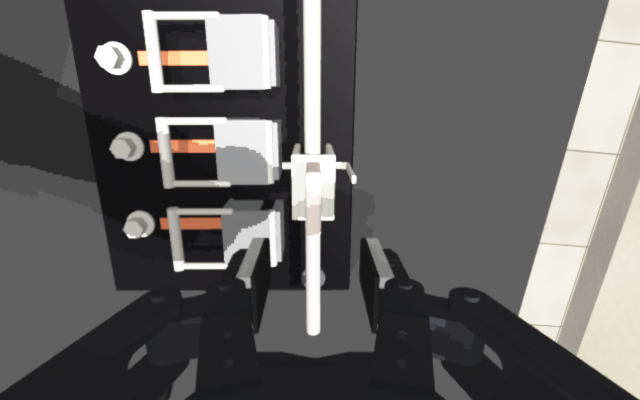

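View pics/s11c.png

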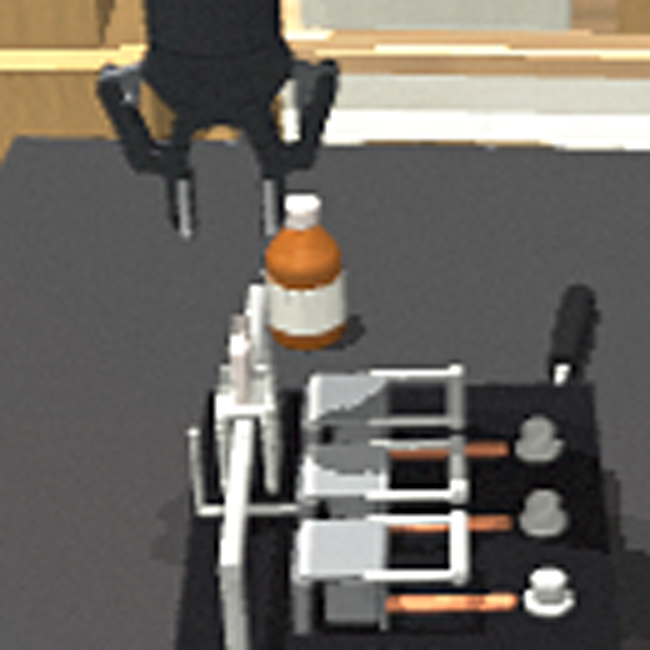

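```bash
python3 go.py 0.4597 -0.0269 0.12
```

```text
t 16.05 tcp [ 0.646  -0.1104  0.2691] yaw 5.04 xdown [ 0.0039 -0.0013 -1.    ] F [ 0.7 -1.2 -0.6] gap 0.04
tool shift cm [ 14.82 -17.88  -9.98]
```

step_arm --targets '[[[0,0,0],[0,-1.0,-0.5],2.0],[[0,0,0],[0,-2.0,-1.1],0],[[0,0,0],[0,-3.0,-1.7],0],[[0,0,0],[0,-3.5,-2.0],0],[[0,0,0],[0,-3.5,-2.0],0],[[0,0,0],[0,-2.5,-1.5],0],[[0,0,0],[2.0,-1.5,-0.8],0],[[0,0,0],[4.0,-0.7,-0.4],0],[[0,0,0],[4.5,0,0],0],[[0,0,0],[3.0,0,0],0]]'

```text
clock: 17.05
tcp_pos: [0.4572, -0.0253, 0.1283]
orientation: [0.52, 0.477, 0.523, -0.478]
wrist_force: [0.2, 0.2, 0.1]
finger_gap: -0.0
```

step_arm --targets '[[[0,0,0],[0.5,0,0],0],[[0,0,0],[0,0,0],0],[[0,0,0],[0,0,0],0],[[0,0,0],[0,0,0],0],[[0,0,0],[0,0,0],0],[[0,0,0],[0,0,0],0],[[0,0,0],[0,0,0],0],[[0,0,0],[0,0,0],0],[[0,0,0],[0,0,0],0],[[0,0,0],[0,0,0],0]]'

```text
clock: 18.05
tcp_pos: [0.4598, -0.026, 0.1267]
orientation: [0.522, 0.477, 0.522, -0.478]
wrist_force: [-0.7, 0.8, -0.1]
finger_gap: -0.0001
```

```bash
python3 go.py 0.4597 -0.0269 0.096;python3 - <<'E'
from h import *
for n in ["wrist","side"]:
    im=read_camera(n);cv2.imwrite(f"pics/{n}12.png",im[:,:,::-1])
    if n=="side": crop(im,230,110,130,130,5,"pics/s12c.png")
E
```

```text
t 18.05 tcp [ 0.4598 -0.026   0.1267] yaw 5.05 xdown [-2.e-04 -1.e-04 -1.e+00] F [-0.7  0.8 -0.1] gap -0.0001
tool shift cm [ 3.07 -0.02  0.09]
```

View pics/wrist12.png

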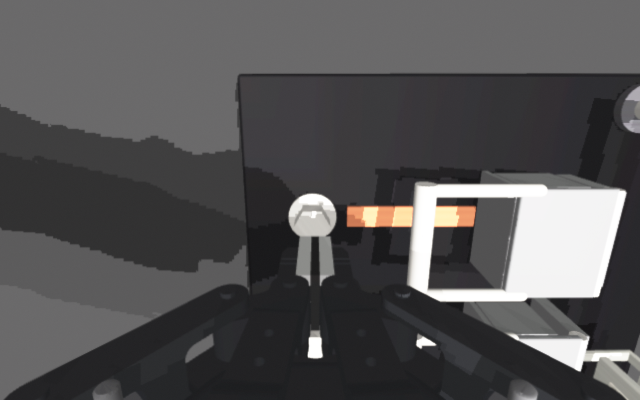

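View pics/s12c.png

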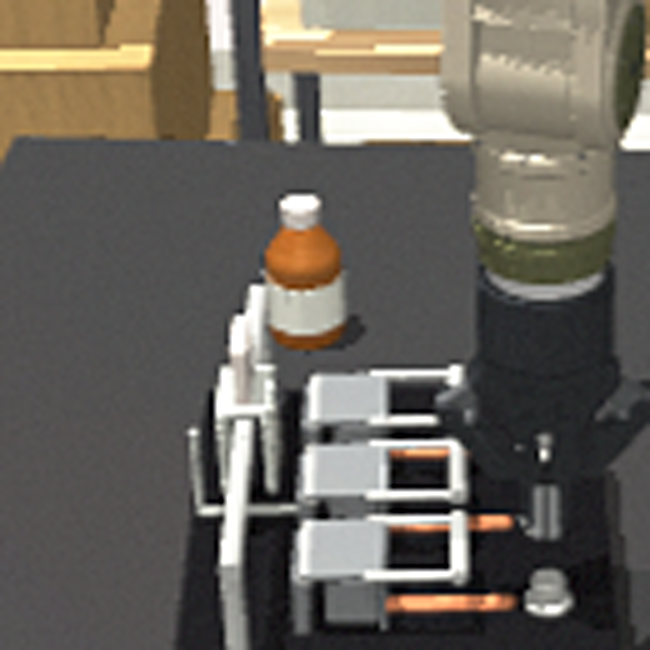

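The fingers stand over the left bolt at (312,215). Pressing gradually.

step_arm --targets '[[[0,0,0],[0.8,0,0.1],0],[[0,0,0],[1.0,0,0],0],[[0,0,0],[0.8,0,0],0],[[0,0,0],[0.4,0,0],0],[[0,0,0],[0.1,0,0],0],[[0,0,0],[0.1,0,0],0],[[0,0,0],[0.1,0,0],0],[[0,0,0],[0.1,0,0],0],[[0,0,0],[0.1,0,0],0],[[0,0,0],[0,0,0],0]]'

```text
clock: 19.15
tcp_pos: [0.4603, -0.0271, 0.0925]
orientation: [0.522, 0.478, 0.521, -0.477]
wrist_force: [-1.2, -0.0, 4.6]
finger_gap: 0.0
```

```bash
python3 go.py 0.4597 -0.0269 0.085
```

```text
t 19.15 tcp [ 0.4603 -0.0271  0.0925] yaw 5.05 xdown [ 1.e-03 -4.e-04 -1.e+00] F [-1.2 -0.   4.6] gap 0.0
tool shift cm [ 0.75 -0.06 -0.02]
```

step_arm --targets '[[[0,0,0],[0.1,0,0],0],[[0,0,0],[0.05,0,0],0],[[0,0,0],[0,0,0],0],[[0,0,0],[0,0,0],0],[[0,0,0],[0,0,0],0],[[0,0,0],[0,0,0],0],[[0,0,0],[0,0,0],0],[[0,0,0],[0,0,0],0],[[0,0,0],[0,0,0],0],[[0,0,0],[0,0,0],0]]'

```text
clock: 20.15
tcp_pos: [0.4604, -0.0271, 0.0923]
orientation: [0.522, 0.478, 0.521, -0.477]
wrist_force: [-4.9, 0.8, 15.5]
finger_gap: 0.0003
```

```bash
python3 go.py 0.4668 -0.1066 0.085
```

```text
t 20.15 tcp [ 0.4604 -0.0271  0.0923] yaw 5.06 xdown [ 1.9e-03 -7.0e-04 -1.0e+00] F [-4.9  0.8 15.5] gap 0.0003
tool shift cm [ 0.74 -0.06  7.97]
```

Left bolt is tight: 15.5 N with no sink. On to the middle.

step_arm --targets '[[[0,0,0],[-1.5,0,0],0],[[0,0,0],[-1.5,0,0.5],0],[[0,0,0],[0,0,1.5],0],[[0,0,0],[0,0,2.5],0],[[0,0,0],[0,0,2.0],0],[[0,0,0],[0,0,1.0],0],[[0,0,0],[0,0,0.45],0],[[0,0,0],[0,0,0],0],[[0,0,0],[0.5,0,0],0],[[0,0,0],[1.0,0,0],0]]'

```text
clock: 21.15
tcp_pos: [0.4674, -0.1057, 0.1053]
orientation: [0.522, 0.477, 0.521, -0.477]
wrist_force: [0.3, 0.3, 0.6]
finger_gap: 0.0
```

```bash
python3 go.py 0.4668 -0.1066 0.085
```

```text
t 21.15 tcp [ 0.4674 -0.1057  0.1053] yaw 5.1 xdown [ 1.2e-03 -4.0e-04 -1.0e+00] F [0.3 0.3 0.6] gap 0.0
tool shift cm [ 2.03 -0.07  0.08]
```

step_arm --targets '[[[0,0,0],[0.5,-0.05,0.05],0],[[0,0,0],[0.4,0,0],0],[[0,0,0],[0.2,0,0],0],[[0,0,0],[0.1,0,0],0],[[0,0,0],[0.1,0,0],0],[[0,0,0],[0.1,0,0],0],[[0,0,0],[0.1,0,0],0],[[0,0,0],[0,0,0],0],[[0,0,0],[0,0,0],0],[[0,0,0],[0,0,0],0]]'

```text
clock: 22.15
tcp_pos: [0.4664, -0.1066, 0.0923]
orientation: [0.522, 0.478, 0.521, -0.477]
wrist_force: [-5.8, 2.7, 17.7]
finger_gap: 0.0002
```

```bash
python3 go.py 0.4668 -0.1066 0.085
```

```text
t 22.15 tcp [ 0.4664 -0.1066  0.0923] yaw 5.06 xdown [ 1.e-03 -4.e-04 -1.e+00] F [-5.8  2.7 17.7] gap 0.0002
tool shift cm [0.73 0.04 0.  ]
```

Middle bolt is tight too (17.7 N). Right bolt next.

step_arm --targets '[[[0,0,0],[-1.5,0,0],0],[[0,0,0],[-1.5,0,0.5],0],[[0,0,0],[0,0,1.5],0],[[0,0,0],[0,0,2.5],0],[[0,0,0],[0,0,2.0],0],[[0,0,0],[0,0,1.0],0],[[0,0,0],[0,0,0.5],0],[[0,0,0],[0,0,0],0],[[0,0,0],[0.5,0,0],0],[[0,0,0],[1.0,0,0],0]]'

```text
clock: 23.15
tcp_pos: [0.4739, -0.186, 0.1053]
orientation: [0.522, 0.477, 0.521, -0.477]
wrist_force: [-0.6, 1.2, 0.5]
finger_gap: 0.0004
```

step_arm --targets '[[[0,0,0],[0.5,0,0],0],[[0,0,0],[0.4,0,0],0],[[0,0,0],[0.2,0,0],0],[[0,0,0],[0.1,0,0],0],[[0,0,0],[0.1,0,0],0],[[0,0,0],[0.1,0,0],0],[[0,0,0],[0.1,0,0],0],[[0,0,0],[0,0,0],0],[[0,0,0],[0,0,0],0],[[0,0,0],[0,0,0],0]]'

```text
clock: 24.15
tcp_pos: [0.4738, -0.1867, 0.0903]
orientation: [0.522, 0.477, 0.521, -0.478]
wrist_force: [0.3, 0.3, 0.8]
finger_gap: -0.0001
```

```bash
python3 go.py 0.4739 -0.1863 0.085
```

```text
t 24.15 tcp [ 0.4738 -0.1867  0.0903] yaw 5.04 xdown [ 5.e-04 -6.e-04 -1.e+00] F [0.3 0.3 0.8] gap -0.0001
tool shift cm [ 0.53  0.01 -0.04]
```

Right bolt gives. Pushing it well down.

step_arm --targets '[[[0,0,0],[0.1,0,0],0],[[0,0,0],[0.1,0,0],0],[[0,0,0],[0.1,0,0],0],[[0,0,0],[0.1,0,0],0],[[0,0,0],[0.1,0,0],0],[[0,0,0],[0.1,0,0],0],[[0,0,0],[0.05,0,0],0],[[0,0,0],[0,0,0],0],[[0,0,0],[0,0,0],0],[[0,0,0],[0,0,0],0]]'

```text
clock: 25.15
tcp_pos: [0.4738, -0.1867, 0.084]
orientation: [0.522, 0.477, 0.521, -0.478]
wrist_force: [-0.5, -1.3, 4.2]
finger_gap: -0.0001
```

```bash
python3 go.py 0.5256 -0.1817 0.13
```

```text
t 25.15 tcp [ 0.4738 -0.1867  0.084 ] yaw 5.05 xdown [ 5.e-04 -6.e-04 -1.e+00] F [-0.5 -1.3  4.2] gap -0.0001
tool shift cm [-4.6   5.21 -0.04]
```

step_arm --targets '[[[0,0,0],[-2.0,0,0],0],[[0,0,0],[-3.0,0,0],1.5],[[0,0,0],[-2.5,0,0],3.0],[[0,0,0],[0,1.0,0],3.4],[[0,0,0],[0,2.0,0],3.4],[[0,0,0],[0,1.5,0],3.4],[[0,0,0],[0,0.7,0],3.4],[[0,0,0],[0,0,0],3.4],[[0,0,0],[0,0,0],3.4],[[0,0,0],[0,0,0],3.4]]'

```text
clock: 26.15
tcp_pos: [0.5245, -0.1817, 0.1583]
orientation: [0.521, 0.477, 0.522, -0.478]
wrist_force: [0.0, 0.1, -0.3]
finger_gap: 0.0341
```

```bash
python3 go.py 0.5256 -0.1817 0.098;python3 - <<'E'
from h import *
for n in ["wrist","side"]:
    im=read_camera(n);cv2.imwrite(f"pics/{n}13.png",im[:,:,::-1])
    if n=="side": crop(im,230,110,130,130,5,"pics/s13c.png")
E
```

```text
t 26.15 tcp [ 0.5245 -0.1817  0.1583] yaw 5.04 xdown [-1.2e-03  5.0e-04 -1.0e+00] F [ 0.   0.1 -0.3] gap 0.0341
tool shift cm [6.03 0.12 0.02]
```

View pics/wrist13.png

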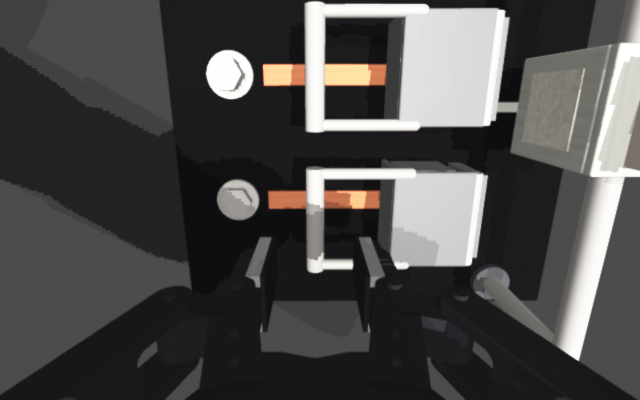

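View pics/s13c.png

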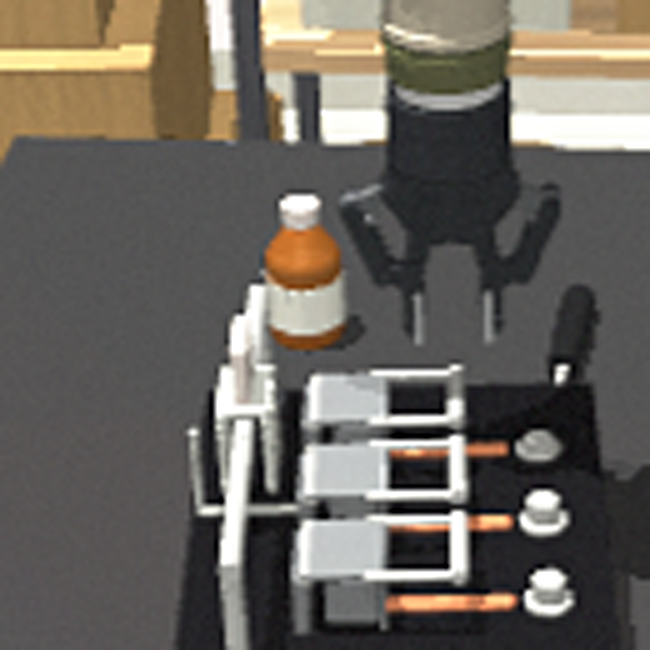

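The bar at (316,170..270) lies between the fingers, and the right bolt is visibly lower. Going down and pinching.

step_arm --targets '[[[0,0,0],[1.0,0.05,0],3.4],[[0,0,0],[1.5,0,0],3.4],[[0,0,0],[1.5,0,0],3.4],[[0,0,0],[1.2,0,0],3.4],[[0,0,0],[0.6,0,0],3.4],[[0,0,0],[0.2,0,0],3.4],[[0,0,0],[0,0,0],3.4],[[0,0,0],[0,0,0],3.4],[[0,0,0],[0,0,0],3.4],[[0,0,0],[0,0,0],3.4]]'

```text
clock: 27.25
tcp_pos: [0.5262, -0.182, 0.0993]
orientation: [0.522, 0.478, 0.521, -0.477]
wrist_force: [-0.1, -0.7, -1.0]
finger_gap: 0.034
```

```bash
python3 go.py 0.5256 -0.1817 0.098;python3 - <<'E'
from h import *
for n in ["wrist"]:
    im=read_camera(n);cv2.imwrite(f"pics/{n}14.png",im[:,:,::-1])
E
```

```text
t 27.25 tcp [ 0.5262 -0.182   0.0993] yaw 5.05 xdown [ 9.e-04 -5.e-04 -1.e+00] F [-0.1 -0.7 -1. ] gap 0.034
tool shift cm [ 0.13 -0.06 -0.03]
```

View pics/wrist14.png

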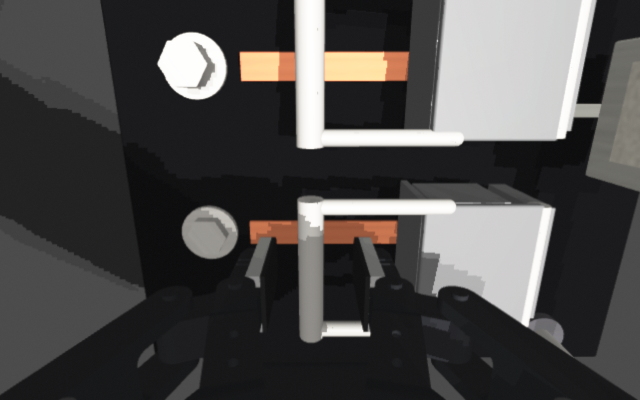

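step_arm --targets '[[[0,0,0],[0.1,-0.05,0],2.0],[[0,0,0],[0,0,0],1.0],[[0,0,0],[0,0,0],0],[[0,0,0],[0,0,0],0],[[0,0,0],[0,0,0],0],[[0,0,0],[0,0,0],0],[[0,0,0],[0,0,0],0],[[0,0,0],[0,0,0],0],[[0,0,0],[0,0,0],0],[[0,0,0],[0,0,0],0]]' --force 40

```text
clock: 28.3
tcp_pos: [0.5245, -0.1819, 0.0976]
orientation: [0.521, 0.477, 0.522, -0.478]
wrist_force: [-4.7, -1.9, 2.9]
finger_gap: 0.0084
```

```bash
python3 go.py 0.5256 -0.1817 0.098
```

```text
t 28.3 tcp [ 0.5245 -0.1819  0.0976] yaw 5.03 xdown [-1.5e-03 -1.0e-04 -1.0e+00] F [-4.7 -1.9  2.9] gap 0.0084
tool shift cm [-0.04  0.11 -0.01]
```

step_arm --targets '[[[0,0,0],[-0.66,0.02,0],0],[[0,0,0],[-0.66,0.07,0],0],[[0,0,0],[-0.65,0.12,0],0],[[0,0,0],[-0.64,0.17,0],0],[[0,0,0],[-0.62,0.22,0],0],[[0,0,0],[-0.61,0.27,0],0],[[0,0,0],[-0.58,0.31,0],0],[[0,0,0],[-0.56,0.35,0],0],[[0,0,0],[-0.53,0.39,0],0],[[0,0,0],[-0.5,0.43,0],0]]'

```text
clock: 29.3
tcp_pos: [0.5476, -0.1798, 0.1587]
orientation: [0.521, 0.477, 0.522, -0.478]
wrist_force: [-7.9, -1.6, 1.9]
finger_gap: 0.0084
```

step_arm --targets '[[[0,0,0],[-0.25,0.22,0],0],[[0,0,0],[0,0,0],0],[[0,0,0],[0,0,0],0],[[0,0,0],[0,0,0],0],[[0,0,0],[0,0,0],0],[[0,0,0],[0,0,0],0],[[0,0,0],[0,0,0],0],[[0,0,0],[0,0,0],0],[[0,0,0],[0,0,0],0],[[0,0,0],[0,0,0],0]]'

```text
clock: 30.3
tcp_pos: [0.5504, -0.1796, 0.1618]
orientation: [0.522, 0.477, 0.521, -0.478]
wrist_force: [-8.2, -1.8, 3.9]
finger_gap: 0.0084
```

```bash
python3 go.py 0.5256 -0.1817 0.098;python3 - <<'E'
from h import *
for n in ["wrist","side","top"]:
    im=read_camera(n);cv2.imwrite(f"pics/{n}15.png",im[:,:,::-1])
    if n=="side": crop(im,230,110,130,130,5,"pics/s15c.png")
    if n=="top": crop(im,240,110,160,120,5,"pics/t15c.png")
E
```

```text
t 30.3 tcp [ 0.5504 -0.1796  0.1618] yaw 5.04 xdown [-5.e-04 -7.e-04 -1.e+00] F [-8.2 -1.8  3.9] gap 0.0084
tool shift cm [ 6.38 -2.48 -0.01]
```

View pics/wrist15.png

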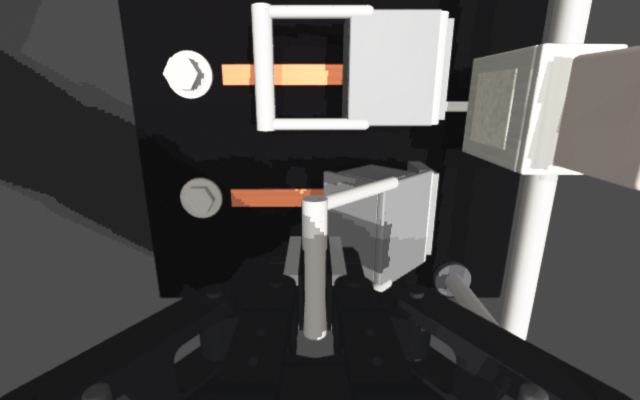

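View pics/s15c.png

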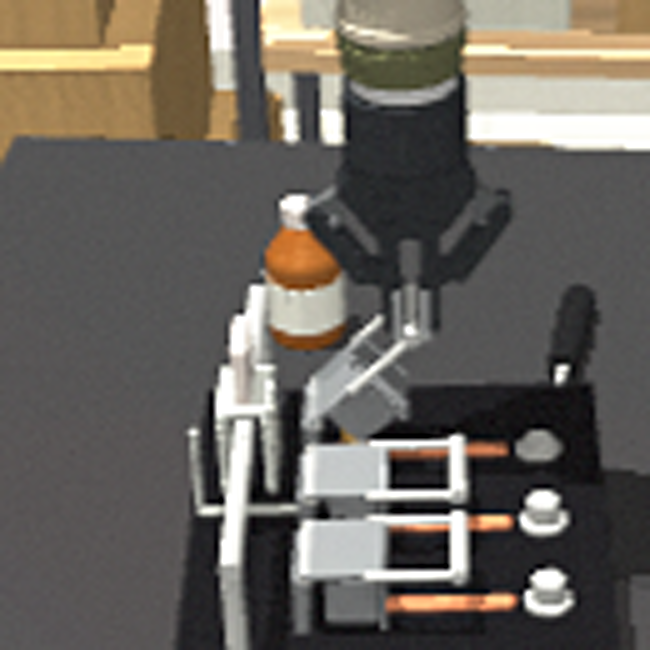

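View pics/t15c.png

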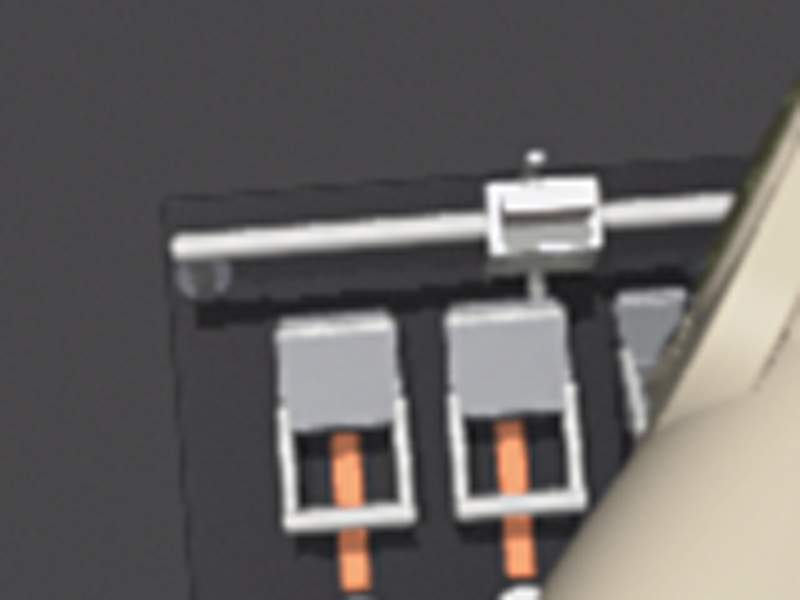

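```bash
python3 -c "
from workcell import *
print(hand_in()); s=get_state(); print(s['clock'],s['wrist_force'],s['finger_gap'])"
```

```text
the job is handed in; nothing more can be done
None
the job is handed in; nothing more can be done
```

I handed the job in at about 30.5 s of the 64 s allowed. `hand_in()` gives no verdict, so the success claims below rest on my own checks.

- **Hanger:** I took the leftmost of the three, hooked it on the rail at pack y ≈ +95 mm and slid it without lifting to the mark at y ≈ -19 mm. Before release the wrist camera put the mark within 1 mm of the gripper's centre line. A later top picture put the hanger about 2 mm off the mark, still inside the 10 mm limit, hanging upright and let go.
- **Bolts:** The left and middle bolts held at 15.5 N and 17.7 N, so both are tight. The right one sank about 9 mm, so it is the loose one.
- **Cap:** I pinched the right cap's bar and lifted it to about 0.8 rad, worked out from how far the fingers rose. It was still held with a 40 N grip (finger gap 8.4 mm) at hand-in.
- **Other parts:** The last pictures show the left and middle caps shut. The bottle and screwdriver looked unmoved. The beaker was out of my final crops, but nothing came near it after the hanger was picked up.

**Disagreements:**
- My rough reading of the mark from the side camera was 5–8 mm off the top and wrist cameras. I used those two because they agreed.
- One early wrist picture was about 8 mm off because the arm was still settling, so I did not use it on its own.
- While holding the cap, the wrist showed a steady side force of about 8 N, meaning the fingers are slightly off the bar's arc.

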